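# Build up a square glass storage jar in its nest and hold the lid over it

### The job

Build up the large square storage jar in the assembly nest: stand the amber glass jar body right down in the nest's pocket, then set the large aluminium collar squarely on its mouth with its flange flat on the rim; set both down without dropping them and let go of them. Then pick up the large glass lid, carry it over the row of bottles in the crate and stop with it level, centred and square above the collar, with about 10 mm of air under it and never touching the collar or the jar, so that I can look through the gap and check the collar before the lid goes down. Finish there, still holding the lid quite still, and leave everything else on the bench where it stands.

Things in the scene. Friction and masses are not known exactly. Their poses are not given: they have to be found in the camera images.
- nest_floor (a point): centre of the floor of the nest's pocket, 15 mm above the bench; z up, x and y along the pocket's sides. Fixed. An aluminium base plate 160 x 130 x 10 mm on the bench carries a white plastic block 110 x 110 mm, top 27 mm above the bench, with a square pocket 66 x 66 mm, 12 mm deep, 3 mm chamfer at its mouth. Low screw heads at the plate's corners, a thumb screw at -x.
- jar_mid (a point): centre (half-way up) of the jar body, z to its mouth, x and y along its sides: open square jar of amber glass standing on the bench, 60 x 60 mm outside, 90 mm tall, walls 4 mm, mouth 52 x 52 mm, 0.2 to 0.3 kg. A quarter turn makes no difference. Seated in the pocket, this point is 45 mm above nest_floor and the rim 105 mm above the bench.
- collar_mid (a point): centre (half-way up, in the bore) of the large aluminium collar, z up, x and y along its sides: square frame, flange 66 x 66 x 8 mm, under it a lip 44 x 44 mm reaching 6 mm lower, 14 mm tall in all, bore 38 x 38 mm, 0.07 kg. Lies on the bench lip down, as it must sit: lip in the jar's mouth, flange on its rim, this point then 46 mm above jar_mid. A quarter turn makes no difference.
- lid_mid (a point): centre (half-way up) of the large lid, z up, x and y along its sides: from below an amber glass plug 30 x 30 x 5 mm, a glass plate 66 x 66 x 6 mm, an aluminium knob 24 x 24 mm, 30 mm tall, all square and parallel; 41 mm tall in all, 0.13 kg. Lies on the bench plug down. With 10 mm of air between plug and collar this point is 37.5 mm above collar_mid. A quarter turn makes no difference.
- crate: wooden crate, fixed during the job, 330 mm long (its x) x 85 mm x 60 mm tall; origin at the centre of its underside; it holds the three bottles in a row and stands between the lids and the nest.
- bottle0_mid (a point): centre of a capped round amber bottle in the crate, 64 mm across and 115 mm tall; its top is 121 mm above the bench. Leave it alone.
- bottle1_mid (a point): centre of a capped round amber bottle in the crate, 64 mm across and 115 mm tall; its top is 121 mm above the bench. Leave it alone.
- bottle2_mid (a point): centre of a capped round amber bottle in the crate, 64 mm across and 115 mm tall; its top is 121 mm above the bench. Leave it alone.
- small_lid_mid (a point): centre (half-way up) of a lid of the small size, same shape as the large one but its plate is 46 x 46 mm and it is 35 mm tall. Leave it alone.
- small_collar_mid (a point): centre (half-way up) of a collar of the small size, same shape but 46 x 46 mm and 12 mm tall. Leave it alone.
- tumbler_mid (a point): centre of a clear drinking glass, 70 mm across and 85 mm tall, standing towards the back of the bench. Leave it alone.
- brush: dusting brush lying near the back of the bench. Leave it alone.
There are look-alikes about, which are no part of the job. What is shaped like the part that bears jar_mid but purple is not meant.

How it is judged (in metres and radians):
On the way, in this order (a step that is already met when the one before it is completed fails the run):
1. the jar body stands in the nest's pocket, right down on its floor, and is let go (z of jar_mid in the frame of nest_floor between 0.043 and 0.0475 m and horizontal distance between jar_mid and nest_floor below 0.005 m and angle between jar_mid's own z axis and vertical below 0.05 rad and (angle between the x axis of jar_mid and the x axis of nest_floor, either way round below 0.12 rad or angle between the x axis of jar_mid and the y axis of nest_floor, either way round below 0.12 rad) and contact force between the fingers and jar below 0.05 N), for 0.2 s.
2. the collar sits squarely on the jar's mouth, flange flat on the rim, and is let go (z of jar_mid in the frame of nest_floor between 0.043 and 0.0475 m and horizontal distance between jar_mid and nest_floor below 0.005 m and angle between jar_mid's own z axis and vertical below 0.05 rad and (angle between the x axis of jar_mid and the x axis of nest_floor, either way round below 0.12 rad or angle between the x axis of jar_mid and the y axis of nest_floor, either way round below 0.12 rad) and z of collar_mid in the frame of jar_mid between 0.044 and 0.0485 m and horizontal distance between collar_mid and jar_mid below 0.006 m and angle between collar_mid's own z axis and vertical below 0.06 rad and (angle between the x axis of collar_mid and the x axis of jar_mid, either way round below 0.15 rad or angle between the x axis of collar_mid and the y axis of jar_mid, either way round below 0.15 rad) and contact force between the fingers and collar below 0.05 N), for 0.2 s.
3. the lid passes over the row of bottles (y of lid_mid in the frame of crate between -0.045 and 0.045 m and x of lid_mid in the frame of crate between -0.2 and 0.2 m and height (world z) of lid_mid above 0.135 m).
At the end, for the whole second after the job is handed in: Jar in the pocket: centred 5 mm, down within 2 mm, upright. Collar on its rim: centred 6 mm, flat, square 0.15 rad. Lid held still in the fingers, touching nothing else, 3 to 18 mm of air between plug and collar, centred 5 mm, square 0.12 rad, level 0.08 rad (all of step 2 and horizontal distance between lid_mid and collar_mid below 0.005 m and z of lid_mid in the frame of collar_mid between 0.0305 and 0.0455 m and angle between lid_mid's own z axis and vertical below 0.08 rad and (angle between the x axis of lid_mid and the x axis of collar_mid, either way round below 0.12 rad or angle between the x axis of lid_mid and the y axis of collar_mid, either way round below 0.12 rad) and contact force between the fingers and lid above 0.5 N and contact force between lid and collar below 0.01 N and contact force between lid and jar below 0.01 N and contact force between lid and nest below 0.01 N and contact force between the fingers and jar below 0.05 N and linear speed of lid below 0.02 m/s and angular speed of lid below 0.15 rad/s); the arm keeps its last pose, push and grip.
It fails at once if something that should be left alone (small lid, small collar, a bottle, tumbler, brush) is pushed more than 20 mm or tipped (distance of any of small_lid_mid, small_collar_mid, bottle0_mid, bottle1_mid, bottle2_mid, tumbler_mid, brush from where it was at the start of the episode above 0.02 m or angle between any of small_lid_mid, small_collar_mid, bottle0_mid, bottle1_mid, bottle2_mid, tumbler_mid's own z axis and vertical above 0.35 rad).
It fails at once if the jar body, the collar or the lid is dropped (falls free at more than 0.5 m/s, about 13 mm) ((linear speed of jar above 0.5 m/s and contact force between each of the arm, the fingers and jar below 0.05 N) or (linear speed of collar above 0.5 m/s and contact force between each of the arm, the fingers and collar below 0.05 N) or (linear speed of lid above 0.5 m/s and contact force between each of the arm, the fingers and lid below 0.05 N)).
It fails at once if the lid touches the collar or the jar body (contact force between lid and collar above 0.3 N or contact force between lid and jar above 0.3 N).
It also fails if it takes over 67 s, if anything falls off the work surface, if the arm or the gripper's body presses on something with over 40 N, if the wrist force passes 120 N, or if a joint passes its speed limit or range.

### The arm

A 7-joint arm with a two-finger parallel gripper is mounted at the origin on the work surface. World frame = base frame: x ahead of the robot, y to its left, z up, the work surface at z = 0. Lengths are in m, angles in degrees, forces in N, time in s.
With the tool pointing down it reaches from about 0.375 to 0.925 m from the base axis. Payload 3.1 kg.
Tool frame: the origin (TCP) lies at the very end of the fingers, on their centre line; the grasp point (between the pads) lies ctrl.pinch_z behind it (ctrl.pinch_z is the distance from the TCP to the grasp point, in m); z points along the fingers, x is the direction in which the jaws open and shut, and the axes are right-handed (so a half turn about z gives the same grasp; the last joint's range is limited). The gripper opens to 85 mm and grips with 20 to 120 N. Pads are 22 mm wide; open, the fingers measure 114 mm over their backs; the gripper's body (76 mm by 85 mm) begins 54 mm behind the grasp point. The pads swing forward as they close: fully open they stand 13 mm farther back than shut.
Start: joints at [65.099, 21.939, 2.515, 91.553, -1.026, 66.532, -2.859], TCP at [0.215, -0.613, 0.231] pointing down, gripper open.
Joint ranges: [-149.38, 149.38], [-23.57, 123.04], [-84.95, 90], [0, 143.3], [-89.99, 269.99], [3.08, 112.72], [-163.45, 163.45]. Speed limits (degrees/s): [159.86, 159.86, 180, 180, 180, 180, 180].

### API

Orientations are given as a 3x3 rotation matrix whose columns are the frame's x, y, z axes.
In Python, from plant import ctrl gives the robot as it stands. The module is installed in compiled form; this text tells all that it offers.
- The arm moves only by the shell command python3 -m pendant 'ROWS' [FORCE]. ROWS is JSON, a list of rows, each a list of 7 numbers: the shift along the tool's x, y, z in cm, then the turn, a rotation vector about the tool's x, y, z in degrees, then the opening, from 0 (shut) to 1 (fully open). A call has 1 to 12 rows; each row is the pose to reach, as a shift and turn from the pose commanded when the call began, along the tool's axes at that moment; what a row does not reach only later rows make up. A row lasts 1/8 s, in which the tool goes at most 62.5 mm and 10.7 degrees, less where a joint would pass 70% of its speed; a pose out of reach is approached as far as the arm can. A call with a gripper value outside its range is refused whole. The fingers move at their own pace and stop on an object; FORCE is the grip in N (left out, the last holds). Time passes only in rows, so rows that repeat a pose let the fingers close. It gives the time, the measured TCP pose, the force and the opening at its end, in the units of the state.
- ctrl.observe(): the state, without advancing time (a new reading comes with each control period).
- ctrl.capture(name): name is "scene" or "top" or "wrist"; returns (picture, depth): 420x560x3 uint8, red, green, blue; 420x560 float32, m along the optical axis (not along the pixel's ray), 0 where there is no reading.
- ctrl.camera_model(name): a dict with "fx", "fy", "cx", "cy" (pixels), "dist" ([k1, k2, p1, p2, k3] as OpenCV has them; the pictures are not rectified), "xyz" and "attitude" of the camera in the world. Camera axes: x right, y down, z forward; pixel columns grow to the right and rows downward; lengths in m; the calibration is good to about 2 mm. A picture is of the moment at which its call begins: read the wrist's pose just before it. camera_model takes no time and is no camera call; for the wrist camera it gives the pose at the moment of the call.
- ctrl.close_job(): hands the job in, once; it reports no verdict.
The state is a dict: "time": time; "q": joint angles; "joint_velocities": joint speeds; "effort": joint torques, N m; "ee_pos": TCP position; "ee_rot": TCP orientation; "force": force on the tool from outside, world axes, zero at the start; "moment": the same for the moment, N m; "grip_width": finger opening in m.
Only numpy, scipy, OpenCV 4.12 (cv2) and the standard library are available. Lean on these libraries where they do the work, as an engineer would, in place of code of your own. Each camera call takes 0.05 s, during which the arm holds its last target.

## Working session

There is one attempt and no reset: what is moved stays moved. The work goes in short steps, Python scripts to look and compute and a shell command to move; the robot and the scene stay as the last step left them, time stands still between calls to the robot, and variables do not carry over. Pictures are saved under pics/ and viewed, and the job is handed in when it is done.

```bash
mkdir -p pics; ls; python3 - <<'E'
from plant import ctrl
import cv2,numpy as np
print(ctrl.pinch_z)
s=ctrl.observe(); print(s)
for n in ["scene","top","wrist"]:
    m=ctrl.camera_model(n); print(n,m)
    p,d=ctrl.capture(n)
    cv2.imwrite(f"pics/{n}0.png",p[:,:,::-1]); np.save(f"pics/{n}0.npy",d); 
E
```

```text
pics
0.0187
{'time': 0.0, 'q': array([65.09814638, 21.99504571,  2.50880991, 91.6496765 , -1.02420566,
       66.53252283, -2.86151809]), 'joint_velocities': array([ 0.00146084,  0.02384201,  0.05562865,  0.06325923, -0.02478911,
        0.02062045,  0.1265066 ]), 'effort': array([-5.84254722e-04, -4.33460855e+01,  1.02421314e+00, -2.49511045e+01,
        1.05377435e-02,  1.13067019e-02,  1.24999224e-05]), 'ee_pos': array([ 0.21451441, -0.61256799,  0.22984674]), 'ee_rot': array([[ 3.30570236e-01, -9.43780826e-01, -1.03518813e-03],
       [-9.43777538e-01, -3.30571822e-01,  2.49569969e-03],
       [-2.69759754e-03,  1.51983268e-04, -9.99996350e-01]]), 'force': array([-0.28453004,  1.05844123,  0.46905416]), 'moment': array([0.02976507, 0.05747146, 0.00867457]), 'grip_width': 0.08512234942661775}
scene {'fx': 429.2068447294992, 'fy': 429.2068447294992, 'cx': 277.83570260244016, 'cy': 204.94988630175746, 'dist': array([0.03453122, 0.        , 0.        , 0.        , 0.        ]), 'xyz': array([1.01590896, 0.3571396 , 0.73884675]), 'attitude': array([[-0.598415  ,  0.58730126, -0.544955
[... 210 characters left out ...]
 'dist': array([-0.09896791,  0.        ,  0.        ,  0.        ,  0.        ]), 'xyz': array([ 0.42266335, -0.014292  ,  1.03928543]), 'attitude': array([[-0.00493417, -0.99489474,  0.10079738],
       [-0.99998203,  0.00456591, -0.00388382],
       [ 0.00340376, -0.10081473, -0.99489939]])}
wrist {'fx': 293.95267538222976, 'fy': 293.95267538222976, 'cx': 281.6407671740775, 'cy': 210.70535493300838, 'dist': array([-0.02397037,  0.        ,  0.        ,  0.        ,  0.        ]), 'xyz': array([ 0.28022243, -0.58946748,  0.37173714]), 'attitude': array([[ 0.33109598, -0.90640186, -0.26231874],
       [-0.94358989, -0.31912743, -0.08829383],
       [-0.00368341,  0.27675505, -0.96093344]])}
```

View pics/scene0.png

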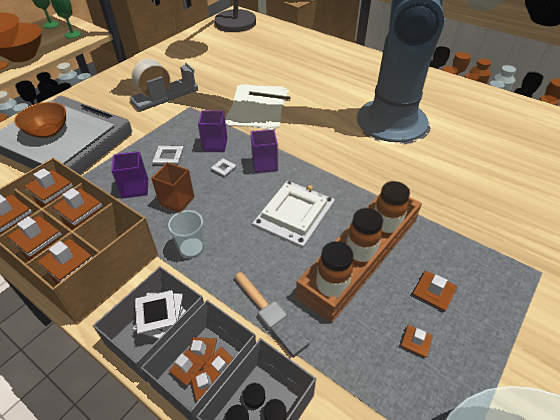

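View pics/top0.png

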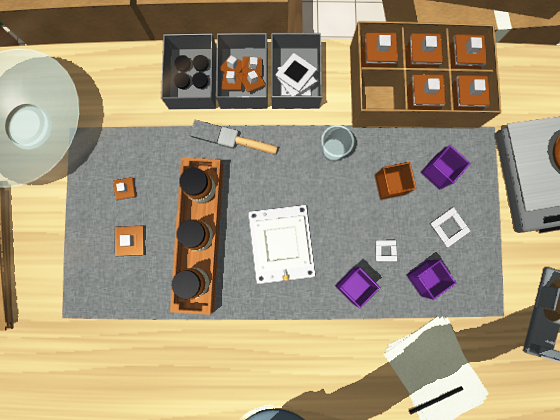

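View pics/wrist0.png

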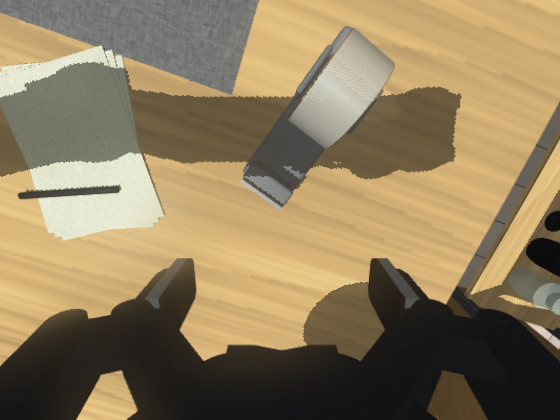

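The scene and top pictures agree on the layout. Positions in the top image:

| Item | Pixel |
|---|---|
| amber jar | (395,180) |
| large collar | (451,227) |
| small collar | (386,250) |
| nest | (282,243) |
| crate, with three bottles | (195,235) |
| large lid | (130,240) |
| small lid | (123,188) |
| purple decoy jars | (445,167), (432,277), (358,285) |

Next I'll measure them.

```bash
cat > h.py <<'E'
import numpy as np,cv2
from plant import ctrl
def rays(m,px):
    K=np.array([[m['fx'],0,m['cx']],[0,m['fy'],m['cy']],[0,0,1]])
    u=cv2.undistortPoints(np.asarray(px,float).reshape(-1,1,2),K,np.array(m['dist'])).reshape(-1,2)
    return np.c_[u,np.ones(len(u))]
def onplane(m,px,z):
    r=rays(m,px)@np.array(m['attitude']).T; o=np.array(m['xyz'])
    return o+r*((z-o[2])/r[:,2])[:,None]
def cloud(m,d):
    h,w=d.shape; g=np.stack(np.meshgrid(np.arange(w),np.arange(h)),-1).reshape(-1,2)
    r=rays(m,g)*d.reshape(-1,1)
    P=r@np.array(m['attitude']).T+m['xyz']; P[d.reshape(-1)==0]=np.nan
    return P.reshape(h,w,3)
def rect(xy):
    (c,s,a)=cv2.minAreaRect((np.asarray(xy)*1000).astype(np.float32)); return np.round(c,1),np.round(s,1),round(a,1)
def project(m,P):
    R=np.array(m['attitude']); K=np.array([[m['fx'],0,m['cx']],[0,m['fy'],m['cy']],[0,0,1]])
    rv=cv2.Rodrigues(R.T)[0]; return cv2.projectPoints(np.asarray(P,float).reshape(-1,3),rv,-R.T@m['xyz'],K,np.array(m['dist']))[0].reshape(-1,2)
E
python3 - <<'E'
from h import *
m=ctrl.camera_model("top"); d=np.load("pics/top0.npy"); p=cv2.imread("pics/top0.png")
P=cloud(m,d); hsv=cv2.cvtColor(p,cv2.COLOR_BGR2HSV)
for n,(u,v) in dict(jar=(395,180),col=(451,227),scol=(386,250),nest=(282,243),lid=(130,240),slid=(123,188),tum=(338,142)).items():
    z=P[v-26:v+27,u-26:u+27,2]*1000; print(n,np.nanpercentile(z,[2,10,50,90,98]).round(1),"hsv",hsv[v,u],(z!=z).sum())
# bottles, crate
for n,(u,v) in dict(b0=(193,182),b1=(193,234),b2=(188,282)).items(): print(n,P[v,u].round(3))
def zrect(n,u,v,r,lo,hi,zp):
    mk=np.zeros(p.shape[:2],np.uint8); Z=P[...,2]; mk[v-r:v+r,u-r:u+r]=((Z>lo)&(Z<hi))[v-r:v+r,u-r:u+r]*255
    mk=cv2.morphologyEx(mk,cv2.MORPH_OPEN,np.ones((2,2)))
    c=np.vstack(cv2.findContours(mk,cv2.RETR_EXTERNAL,cv2.CHAIN_APPROX_NONE)[0])[:,0]
    print(n,rect(onplane(m,c,zp)[:,:2]),len(c))
zrect("jar",395,180,28,.08,.1,.09)
zrect("nest",282,243,50,.022,.033,.027)
E
```

```text
jar [-2.4 -0.8  2.9 81.3 90.7] hsv [ 13 203 173] 15
col [-2.7 -1.1  1.6 14.1 16.4] hsv [ 70   6 137] 11
scol [-2.7 -1.1  1.6 11.2 18.1] hsv [ 70   6 136] 14
nest [ 8.7 12.2 25.  29.1 30.9] hsv [ 30   5 252] 14
lid [-2.1 -0.6  2.5 13.2 41.7] hsv [30  5 95] 6
slid [-2.7 -1.1  1.7 11.  33.2] hsv [ 15   2 254] 7
tum [-2.7 -1.   2.4 73.  85.7] hsv [ 85  25 191] 13
b0 [0.581 0.161 0.121]
b1 [0.476 0.16  0.121]
b2 [0.382 0.168 0.122]
jar (array([ 590.8, -263.4]), array([60.8, 63.8]), 11.1) 202
nest (array([447.5, -19.4]), array([133.9, 110.1]), 6.7) 213
```

```bash
python3 - <<'E'
import cv2
p=cv2.imread("pics/top0.png")
a=cv2.resize(p[140:310,330:480],None,fx=4.7,fy=3.5*4.7/4.7,interpolation=cv2.INTER_CUBIC)
cv2.imwrite("pics/crop1.png",cv2.resize(p[140:310,330:500],(600,600),interpolation=cv2.INTER_CUBIC))
cv2.imwrite("pics/crop2.png",cv2.resize(p[150:320,100:325],(794,600),interpolation=cv2.INTER_CUBIC))
E
```

```text
(no output)
```

View pics/crop1.png

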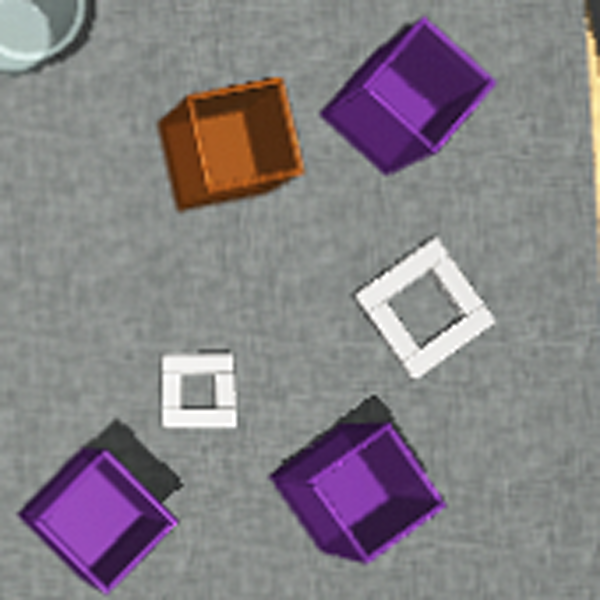

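View pics/crop2.png

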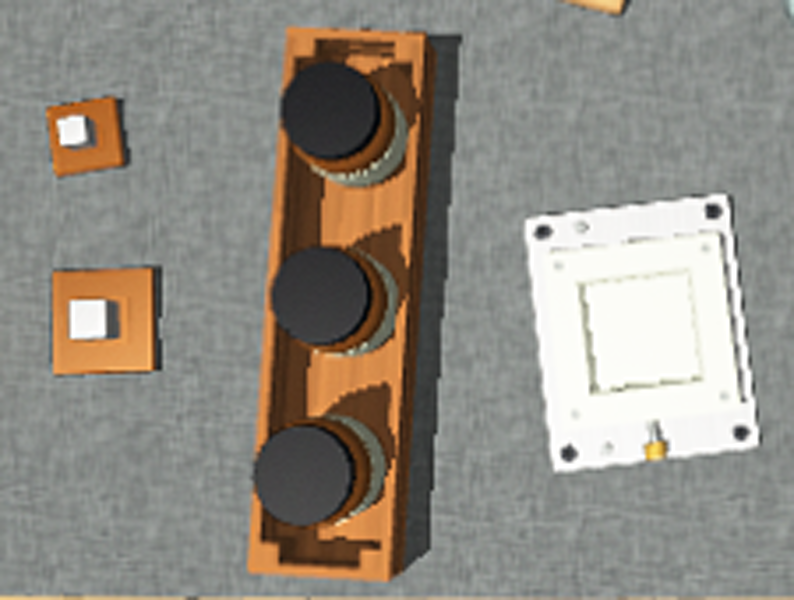

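Crop 1 shows the amber jar rim as a clean square, rotated about 10°. The collar is at about 35°. Crop 2 shows the lid nearly square and the nest turned about 7°. Next are the precise outlines from colour masks.

```bash
python3 - <<'E'
from h import *
for cam in ["top","scene"]:
    m=ctrl.camera_model(cam); d=np.load(f"pics/{cam}0.npy"); p=cv2.imread(f"pics/{cam}0.png")
    P=cloud(m,d); hsv=cv2.cvtColor(p,cv2.COLOR_BGR2HSV); Z=P[...,2]
    H,S,V=cv2.split(hsv)
    white=((S<40)&(V>215)); amber=(H>5)&(H<20)&(S>140); gold=(H>15)&(H<28)&(S>120)&(V>150)
    def do(name,mask,xy,r,zp):
        near=(abs(P[...,0]-xy[0])<r)&(abs(P[...,1]-xy[1])<r)
        mk=(mask&near).astype(np.uint8)*255
        cs=cv2.findContours(mk,cv2.RETR_EXTERNAL,cv2.CHAIN_APPROX_NONE)[0]
        if not cs: print(cam,name,"none"); return
        c=max(cs,key=cv2.contourArea)[:,0]
        print(cam,name,rect(onplane(m,c,zp)[:,:2]),len(c))
    lid=onplane(ctrl.camera_model("top"),[(130,240)],.011)[0]; col=onplane(ctrl.camera_model("top"),[(451,227)],.014)[0]; slid=onplane(ctrl.camera_model("top"),[(123,188)],.01)[0]
    do("lid",amber&(Z<.02),lid,.055,.011)
    do("knob",white&(Z>.03),lid,.045,.041)
    do("collar",white&(Z<.024),col,.06,.014)
    do("smallcol",white,onplane(ctrl.camera_model("top"),[(386,250)],.012)[0],.045,.012)
    do("jarrim",amber&(Z>.08),[.59,-.263],.06,.09)
    do("nest plate",white&(Z<.02),[.447,-.02],.11,.01)
    do("nest block",(V>200)&(S<40)&(Z>.021)&(Z<.035),[.447,-.02],.08,.027)
E
```

```text
top lid (array([468.4, 324.9]), array([64.9, 64.1]), 1.6) 111
top knob (array([468.6, 325.1]), array([22., 20.]), 1.4) 36
top collar (array([ 495.8, -395.8]), array([65.5, 64.9]), 34.1) 92
top smallcol (array([ 444.1, -248.1]), array([45. , 42.2]), 89.5) 105
top jarrim (array([ 592.7, -260.7]), array([60.7, 62.5]), 11.4) 106
top nest plate (array([461.2, -15.6]), array([159.2, 129.2]), 6.7) 470
top nest block (array([461.5, -15.7]), array([110.2, 109.8]), 6.7) 198
scene lid (array([472.5, 324.6]), array([66.5, 65. ]), 1.5) 139
scene knob (array([471. , 324.9]), array([20.5, 20.9]), 2.0) 33
scene collar (array([ 496.5, -396.6]), array([60.5, 66.1]), 36.4) 143
scene smallcol (array([ 432. , -253.1]), array([24.6, 46.4]), 31.0) 40
scene jarrim (array([ 598.9, -258.4]), array([67.2, 64.9]), 10.9) 82
scene nest plate (array([454.8, -21.5]), array([57.9, 60.9]), 6.4) 75
scene nest block (array([461.8, -16.8]), array([110.2, 111.2]), 6.7) 145
```

```bash
python3 - <<'E'
from h import *
m=ctrl.camera_model("top"); d=np.load("pics/top0.npy"); p=cv2.imread("pics/top0.png"); P=cloud(m,d)
H,S,V=cv2.split(cv2.cvtColor(p,cv2.COLOR_BGR2HSV)); pur=(H>130)&(H<160)&(S>100)&(P[...,2]>.082)
cs=cv2.findContours(pur.astype(np.uint8)*255,cv2.RETR_EXTERNAL,cv2.CHAIN_APPROX_NONE)[0]
for c in cs:
    if len(c)>25:
        w=onplane(m,c[:,0],.09)[:,:2]; r=cv2.minAreaRect((w*1000).astype(np.float32)); print(np.round(r[0]),np.round(r[1]),cv2.boxPoints(r).round().tolist())
print("tumbler",onplane(m,[(338,142)],.085)[0])
# finger depth in wrist
m=ctrl.camera_model("wrist"); dw=np.load("pics/wrist0.npy"); Pw=cloud(m,dw)
R=ctrl.observe()['ee_rot'];t=ctrl.observe()['ee_pos']
for u,v in [(190,262),(186,275),(375,262),(380,275),(165,290),(400,290)]:
    print(u,v,dw[v,u],((Pw[v,u]-t)@R*1000).round(1))
m=ctrl.camera_model("wrist"); print("cam in tool",((m['xyz']-t)@R*1000).round(1))
E
```

```text
[ 368. -173.] [61. 59.] [[326.0, -173.0], [367.0, -215.0], [410.0, -173.0], [369.0, -131.0]]
[ 383. -333.] [61. 62.] [[340.0, -324.0], [375.0, -376.0], [425.0, -342.0], [391.0, -290.0]]
[ 624. -374.] [61. 62.] [[580.0, -375.0], [626.0, -418.0], [668.0, -373.0], [622.0, -331.0]]
tumbler [ 0.67129511 -0.13629387  0.085     ]
190 262 0.1377248 [-43.7  -8.3 -16.1]
186 275 0.13098358 [-43.4  -5.7 -23.9]
375 262 0.13496102 [ 42.4  -9.6 -18.5]
380 275 0.12738813 [ 42.2  -7.5 -27. ]
165 290 0.1098211 [-44.4 -10.6 -44.5]
400 290 0.11013641 [ 44.  -10.5 -44.1]
cam in tool [  -0.5  -69.6 -141.8]
```

```bash
cat >> h.py <<'E'
def delta(xyz,yaw):
    """tool-axis shift (cm) and turn (deg) to TCP xyz (m), pointing straight down, tool x at yaw deg"""
    from scipy.spatial.transform import Rotation as Ro
    s=ctrl.observe(); R=s['ee_rot']; a=np.radians(yaw); x=np.array([np.cos(a),np.sin(a),0]); z=np.array([0,0,-1.])
    T=np.c_[x,np.cross(z,x),z]
    print("shift",((np.array(xyz)-s['ee_pos'])@R*100).round(2),"turn",np.degrees(Ro.from_matrix(R.T@T).as_rotvec()).round(2),"t",round(s['time'],2))
E
python3 -c "
from h import *
delta([.592,-.262,.24],11)"
```

```text
shift [-20.63 -47.21  -0.94] turn [-8.00e-02  1.00e-01 -8.17e+01] t 0.15
```

```bash
python3 -m pendant '[[-10.3,-23.6,-1,0,0,-41,1],[-10.3,-23.6,-1,0,0,-41,1],[-10.3,-23.6,-1,0,0,-41,1],[-10.3,-23.6,-1,0,0,-41,1],[-20.6,-47.2,-1,0,0,-81.7,1],[-20.6,-47.2,-1,0,0,-81.7,1],[-20.6,-47.2,-1,0,0,-81.7,1],[-20.6,-47.2,-1,0,0,-81.7,1],[-20.6,-47.2,-1,0,0,-81.7,1],[-20.6,-47.2,-1,0,0,-81.7,1],[-20.6,-47.2,-1,0,0,-81.7,1],[-20.6,-47.2,-1,0,0,-81.7,1]]' 40
python3 - <<'E'
from h import *
m=ctrl.camera_model("wrist"); s=ctrl.observe(); print(s['ee_pos'],s['ee_rot'][:,0],s['joint_velocities'].round(1),s['q'].round(0))
p,d=ctrl.capture("wrist"); cv2.imwrite("pics/wjar.png",p[:,:,::-1]); P=cloud(m,d)
hsv=cv2.cvtColor(p,cv2.COLOR_RGB2HSV); H,S,V=cv2.split(hsv); Z=P[...,2]
mk=((H>3)&(H<22)&(S>120)&(Z>.08)&(Z<.1)).astype(np.uint8)*255
c=max(cv2.findContours(mk,cv2.RETR_EXTERNAL,cv2.CHAIN_APPROX_NONE)[0],key=cv2.contourArea)[:,0]
print(rect(onplane(m,c,.09)[:,:2]),len(c))
E
```

```text
time: 1.65
ee_pos: [0.5905, -0.266, 0.2411]
ee_rot: [[0.983, 0.186, -0.001], [0.186, -0.983, -0.001], [-0.001, 0.001, -1.0]]
force: [-0.0, 0.2, -0.4]
grip_width: 0.0854
[ 0.59047916 -0.2659723   0.24110247] [ 0.98250567  0.18622758 -0.00137744] [-0.1 -0.1 -0.6 -0.1 -0.2 -0.1 -0.1] [ 38.  23. -22.  90.   9.  69.  24.]
(array([ 594.3, -261.1]), array([59. , 59.5]), 10.8) 224
```

View pics/wjar.png

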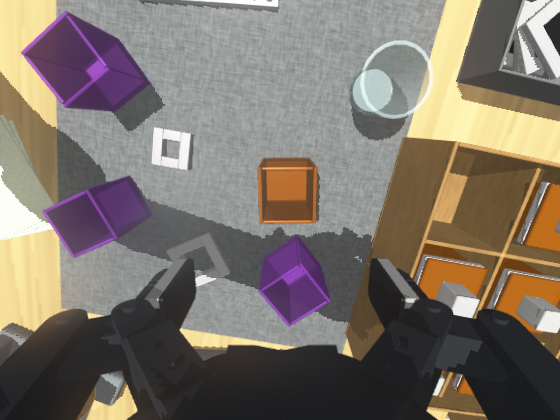

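The wrist view shows the amber jar at (288,190), clear of the purple jar at (295,280). It puts the jar at (594.3, -261.1), 10.8°, which agrees with the top camera. I'll centre on it and descend.

```bash
python3 -c "
from h import *
delta([.594,-.261,.048],10.8)"
```

```text
shift [ 0.42 -0.4  19.32] turn [ 0.05  0.05 -0.03] t 1.7
```

```bash
python3 -m pendant '[[0.4,-0.4,0,0,0,0,1],[0.4,-0.4,4,0,0,0,1],[0.4,-0.4,8,0,0,0,1],[0.4,-0.4,11,0,0,0,1],[0.4,-0.4,11,0,0,0,1],[0.4,-0.4,11,0,0,0,1]]'; python3 - <<'E'
from h import *
delta([.594,-.261,.048],10.8)
m=ctrl.camera_model("wrist"); p,d=ctrl.capture("wrist"); cv2.imwrite("pics/wjar2.png",p[:,:,::-1]); P=cloud(m,d)
H,S,V=cv2.split(cv2.cvtColor(p,cv2.COLOR_RGB2HSV)); Z=P[...,2]
mk=((H>3)&(H<22)&(S>120)&(Z>.08)&(Z<.1)).astype(np.uint8)*255
c=max(cv2.findContours(mk,cv2.RETR_EXTERNAL,cv2.CHAIN_APPROX_NONE)[0],key=cv2.contourArea)[:,0]
print(rect(onplane(m,c,.09)[:,:2]),len(c))
E
```

```text
time: 2.45
ee_pos: [0.5965, -0.2585, 0.1328]
ee_rot: [[0.982, 0.191, 0.002], [0.191, -0.982, -0.001], [0.002, 0.001, -1.0]]
force: [-0.0, 0.4, 0.1]
grip_width: 0.0855
shift [-0.31  0.18  8.48] turn [ 0.06 -0.12  0.2 ] t 2.45
(array([ 594.4, -260.9]), array([59.1, 60.3]), 11.0) 342
```

View pics/wjar2.png

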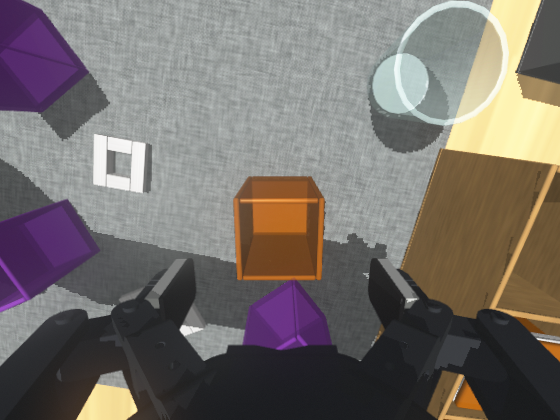

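Jar rim reads (594.4, -260.9), unchanged, at about (280,225) in the picture and between the fingers. I'll go down to grip height.

```bash
python3 -m pendant '[[-0.3,0.2,1,0,0,0,1],[-0.3,0.2,4,0,0,0.2,1],[-0.3,0.2,7,0,0,0.2,1],[-0.3,0.2,8.5,0,0,0.2,1],[-0.3,0.2,8.5,0,0,0.2,1],[-0.3,0.2,8.5,0,0,0.2,1]]'; python3 -c "
from h import *
delta([.594,-.261,.048],10.8)"
```

```text
time: 3.25
ee_pos: [0.594, -0.2613, 0.0477]
ee_rot: [[0.982, 0.187, 0.002], [0.187, -0.982, -0.001], [0.002, 0.001, -1.0]]
force: [0.1, 0.6, 0.3]
grip_width: 0.0856
shift [ 0.01 -0.03 -0.04] turn [ 0.08 -0.13 -0.01] t 3.25
```

Well aligned. Close on the jar.

```bash
python3 -m pendant '[[0,0,0,0,0,0,0.55],[0,0,0,0,0,0,0.3],[0,0,0,0,0,0,0.3],[0,0,0,0,0,0,0.3],[0,0,0,0,0,0,0.3],[0,0,0,0,0,0,0.3]]' 40; python3 -m pendant '[[0,0,-0.5,0,0,0,0.3],[0,0,-2,0,0,0,0.3],[0,0,-5,0,0,0,0.3],[0,0,-9,0,0,0,0.3],[0,0,-12,0,0,0,0.3],[0,0,-14,0,0,0,0.3],[0,0,-14,0,0,0,0.3],[0,0,-14,0,0,0,0.3]]'; python3 - <<'E'
from h import *
delta([.4615,-.016,.18],6.7)
p,d=ctrl.capture("wrist"); cv2.imwrite("pics/wjar3.png",p[:,:,::-1])
E
```

```text
time: 4.0
ee_pos: [0.5942, -0.2613, 0.0478]
ee_rot: [[0.982, 0.187, 0.003], [0.187, -0.982, -0.001], [0.002, 0.002, -1.0]]
force: [0.1, 0.3, 5.6]
grip_width: 0.0593
time: 5.0
ee_pos: [0.5915, -0.2606, 0.1846]
ee_rot: [[0.982, 0.187, -0.003], [0.187, -0.982, 0.001], [-0.003, -0.002, -1.0]]
force: [-0.4, 0.7, -3.2]
grip_width: 0.0598
shift [ -8.19 -26.46   0.52] turn [-0.09  0.16  4.1 ] t 5.0
```

View pics/wjar3.png

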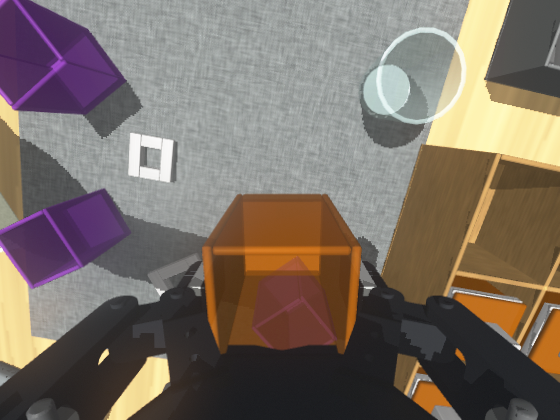

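The jar is held: rim edge from (205,247) to (358,247), centred between the fingers. Now I'll measure its pose in the tool frame and move over the nest.

```bash
python3 - <<'E'
from h import *
m=ctrl.camera_model("wrist"); s=ctrl.observe(); 
z=s['ee_pos'][2]+.042
w=onplane(m,[(205,247),(358,247)],z); print(((w-s['ee_pos'])@s['ee_rot']*1000).round(1))
E
python3 -m pendant '[[-2,-6,0,0,0,1,0.3],[-4.1,-12,0.3,0,0,2,0.3],[-6.2,-18,0.5,0,0,3,0.3],[-7.4,-23.5,0.5,0,0,4.1,0.3],[-8.2,-26.5,0.5,0,0,4.1,0.3],[-8.2,-26.5,0.5,0,0,4.1,0.3],[-8.2,-26.5,0.5,0,0,4.1,0.3],[-8.2,-26.5,0.5,0,0,4.1,0.3]]'
python3 - <<'E'
from h import *
delta([.4615,-.016,.18],6.7)
for n in ["wrist","scene","top"]:
    p,d=ctrl.capture(n); cv2.imwrite(f"pics/{n}nest.png",p[:,:,::-1]); np.save(f"pics/{n}nest.npy",d)
E
```

```text
[[-28.6 -28.  -41.8]
 [ 27.5 -28.1 -42. ]]
time: 6.05
ee_pos: [0.4629, -0.0174, 0.1809]
ee_rot: [[0.993, 0.114, -0.0], [0.114, -0.993, 0.0], [-0.0, -0.0, -1.0]]
force: [0.3, 0.3, -3.1]
grip_width: 0.0594
shift [-0.12 -0.15  0.09] turn [-0.01  0.02 -0.15] t 6.05
```

View pics/wristnest.png

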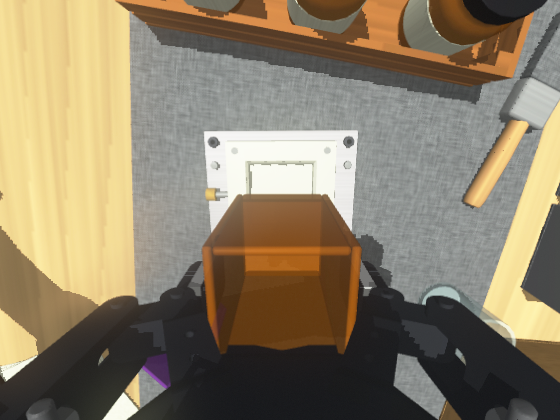

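View pics/scenenest.png

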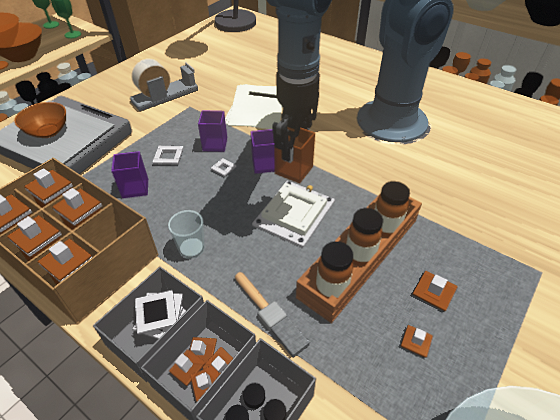

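The jar is over the nest. The +y edge of the plate runs (205,131) to (358,130) and the pocket's +y edge shows near y=163. I'll zoom in and cross-check the nest's pose from this view.

```bash
python3 - <<'E'
import cv2
p=cv2.imread("pics/wristnest.png"); cv2.imwrite("pics/wn_crop.png",cv2.resize(p[115:215,190:375],(740,400),interpolation=cv2.INTER_CUBIC))
E
```

```text
(no output)
```

View pics/wn_crop.png

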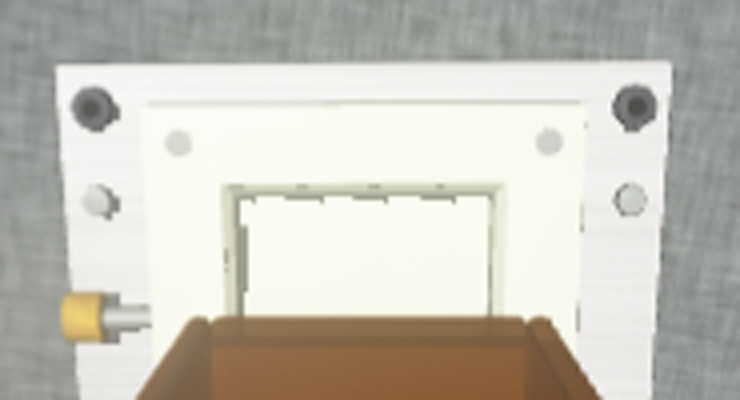

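```bash
python3 - <<'E'
from h import *
m=ctrl.camera_model("wrist"); s=ctrl.observe(); R=s['ee_rot'];t=s['ee_pos']
for n,pts,z,off in [("plate",[(55,65),(672,62)],.01,.065),("block",[(145,102),(583,102)],.027,.055),("pocket",[(222,184),(506,184)],.027,.036)]:
    px=np.array(pts)/4-.375+[190,115]; w=onplane(m,px,z); e=w[1]-w[0]; L=np.linalg.norm(e[:2]); yaw=np.degrees(np.arctan2(e[1],e[0]))
    nrm=np.array([e[1],-e[0],0])/L; c=w.mean(0)+nrm*off
    print(n,"len",round(L*1000,1),"yaw",round(yaw,2),"centre",(c*1000).round(1))
E
```

```text
plate len 158.9 yaw 6.88 centre [461.  -15.1  10. ]
block len 107.5 yaw 6.62 centre [460.8 -14.2  27. ]
pocket len 70.9 yaw 6.62 centre [460.9 -15.2  27. ]
```

Wrist and top camera agree on the nest centre to about 1 mm: (461.3, -15.4), 6.7°. I'll come down to just above the pocket.

```bash
python3 -m pendant '[[-0.1,-0.2,2,0,0,-0.2,0.3],[-0.1,-0.2,5,0,0,-0.2,0.3],[-0.1,-0.2,8,0,0,-0.2,0.3],[-0.1,-0.2,9,0,0,-0.2,0.3],[-0.1,-0.2,9,0,0,-0.2,0.3],[-0.1,-0.2,9,0,0,-0.2,0.3]]'
python3 - <<'E'
from h import *
delta([.4615,-.0155,.063],6.7)
for n in ["wrist","scene"]:
    p,d=ctrl.capture(n); cv2.imwrite(f"pics/{n}nest2.png",p[:,:,::-1])
E
```

```text
time: 6.95
ee_pos: [0.4628, -0.0141, 0.0925]
ee_rot: [[0.993, 0.12, 0.003], [0.12, -0.993, -0.0], [0.003, 0.0, -1.0]]
force: [0.5, -0.7, -2.9]
grip_width: 0.0594
shift [-0.15  0.12  2.95] turn [ 0.02 -0.14  0.19] t 6.95
```

```bash
python3 -m pendant '[[-0.15,0.12,0.3,0,-0.1,0.2,0.3],[-0.15,0.12,0.7,0,-0.1,0.2,0.3],[-0.15,0.12,1.2,0,-0.1,0.2,0.3],[-0.15,0.12,1.4,0,-0.1,0.2,0.3],[-0.15,0.12,1.4,0,-0.1,0.2,0.3],[-0.15,0.12,1.4,0,-0.1,0.2,0.3]]'
python3 - <<'E'
from h import *
delta([.4615,-.0155,.063],6.7)
p,d=ctrl.capture("wrist"); cv2.imwrite(f"pics/wristnest3.png",p[:,:,::-1]); p=p[:,:,::-1]
cv2.imwrite("pics/wn3_crop.png",cv2.resize(p[120:400,140:420],(600,600),interpolation=cv2.INTER_CUBIC))
E
```

```text
time: 7.8
ee_pos: [0.4602, -0.0154, 0.0773]
ee_rot: [[0.993, 0.117, -0.002], [0.117, -0.993, -0.0], [-0.002, -0.0, -1.0]]
force: [0.5, -0.4, -2.9]
grip_width: 0.0597
shift [0.13 0.03 1.43] turn [-0.    0.09  0.01] t 7.8
```

View pics/wn3_crop.png

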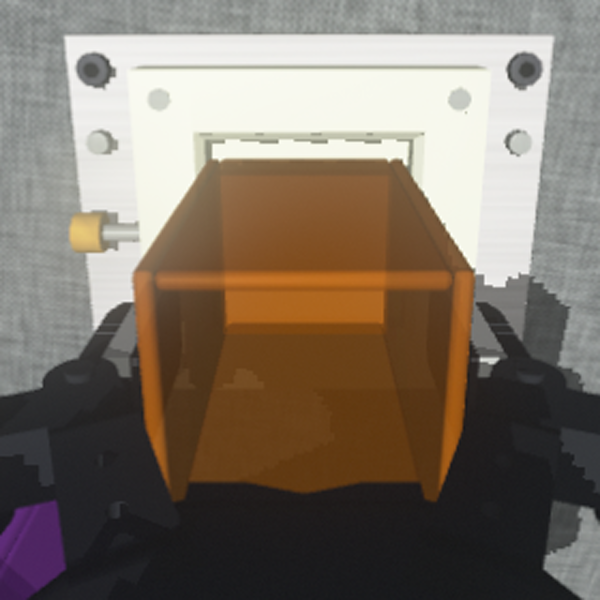

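The gap between jar and pocket looks uneven: 12 px on the left and 22 px on the right in the crop. I'll quantify it with rays.

```bash
python3 - <<'E'
from h import *
m=ctrl.camera_model("wrist"); s=ctrl.observe(); R=s['ee_rot'];t=s['ee_pos']
sc=600/280
for n,pts,z,hw in [("jarbot",[(207,160),(402,160)],t[2]-.0478,30),("pocket",[(195,133),(424,133)],.027,36),("block",[(131,67),(489,67)],.027,55),("plate",[(64,36),(553,36)],.01,65)]:
    px=(np.array(pts)+.5)/sc-.5+[140,120]; w=((onplane(m,px,z)-t)@R)*1000
    print(n,"x",w[:,0].round(1),"mid",w[:,0].mean().round(2),"y edge",w[:,1].round(1),"->centre y",(w[:,1].mean()+hw).round(2))
E
```

```text
jarbot x [-30.5  29.6] mid -0.48 y edge [-27.4 -27.5] ->centre y 2.57
pocket x [-34.3  36.4] mid 1.05 y edge [-35.4 -35.4] ->centre y 0.61
block x [-52.7  54.9] mid 1.13 y edge [-55.5 -55.6] ->centre y -0.5
plate x [-78.4  79.8] mid 0.71 y edge [-64.1 -64.2] ->centre y 0.86
```

Jar needs about +1.5 mm in tool x and about -1 mm in y. I'll correct and lower it in.

```bash
python3 -m pendant '[[0.15,-0.1,0,0,0.1,0,0.3],[0.15,-0.1,0.3,0,0.1,0,0.3],[0.15,-0.1,0.6,0,0.1,0,0.3],[0.15,-0.1,0.9,0,0.1,0,0.3],[0.15,-0.1,0.9,0,0.1,0,0.3],[0.15,-0.1,0.9,0,0.1,0,0.3]]'
python3 - <<'E'
from h import *
delta([.4615,-.0155,.063],6.7)
p,d=ctrl.capture("wrist"); p=p[:,:,::-1]
cv2.imwrite("pics/wn4_crop.png",cv2.resize(p[120:400,140:420],(600,600),interpolation=cv2.INTER_CUBIC))
E
```

```text
time: 8.6
ee_pos: [0.4614, -0.0143, 0.0683]
ee_rot: [[0.993, 0.117, 0.0], [0.117, -0.993, 0.0], [0.0, -0.0, -1.0]]
force: [0.1, 0.5, -2.0]
grip_width: 0.0597
shift [-0.01  0.12  0.53] turn [-0. -0.  0.] t 8.6
```

View pics/wn4_crop.png

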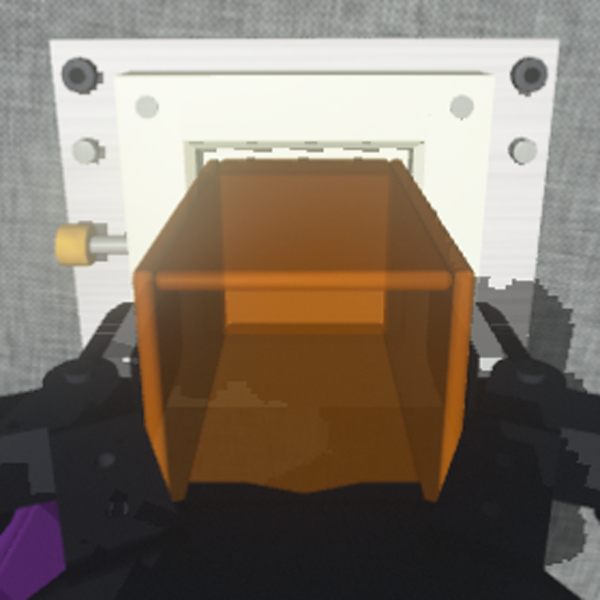

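Now centred: both the pocket and the jar bottom have their middle at crop x≈304. Lower the last 5 mm in small steps.

```bash
python3 -m pendant '[[0,0.05,0.2,0,0,0,0.3],[0,0.05,0.3,0,0,0,0.3],[0,0.05,0.4,0,0,0,0.3],[0,0.05,0.4,0,0,0,0.3]]'; python3 -m pendant '[[0,0,0.1,0,0,0,0.3],[0,0,0.15,0,0,0,0.3],[0,0,0.15,0,0,0,0.3]]'
```

```text
time: 9.15
ee_pos: [0.4613, -0.0148, 0.0642]
ee_rot: [[0.993, 0.117, -0.0], [0.117, -0.993, 0.0], [-0.0, -0.0, -1.0]]
force: [-0.2, 0.5, -2.8]
grip_width: 0.0594
time: 9.52
ee_pos: [0.4615, -0.0148, 0.0628]
ee_rot: [[0.993, 0.117, 0.0], [0.117, -0.993, 0.0], [0.0, -0.0, -1.0]]
force: [-0.5, 0.9, -2.9]
grip_width: 0.0597
```

```bash
python3 -m pendant '[[0,0,0.05,0,0,0,0.3],[0,0,0.1,0,0,0,0.3],[0,0,0.1,0,0,0,0.3]]'; python3 -c "
from h import *
for i in range(3): print(ctrl.observe()['force'].round(2))"
```

```text
time: 9.9
ee_pos: [0.4615, -0.0147, 0.0626]
ee_rot: [[0.993, 0.117, -0.001], [0.117, -0.993, -0.001], [-0.001, 0.001, -1.0]]
force: [-2.1, 0.6, 6.5]
grip_width: 0.06
[-2.11  0.58  6.53]
[-2.11  0.58  6.53]
[-2.11  0.58  6.53]
```

Floor contact: the force went from -2.9 N to +6.5 N. Releasing gently.

```bash
python3 -m pendant '[[0,0,0,0,0,0,0.72],[0,0,0,0,0,0,0.8],[0,0,0,0,0,0,1],[0,0,0,0,0,0,1],[0,0,0,0,0,0,1],[0,0,0,0,0,0,1],[0,0,0,0,0,0,1]]'; python3 -m pendant '[[0,0,-1,0,0,0,1],[0,0,-4,0,0,0,1],[0,0,-8,0,0,0,1],[0,0,-12,0,0,0,1],[0,0,-15,0,0,0,1],[0,0,-15,0,0,0,1],[0,0,-15,0,0,0,1]]'
cat > jar.py <<'E'
from h import *
import sys
tag=sys.argv[1]
m=ctrl.camera_model("wrist"); s=ctrl.observe(); p,d=ctrl.capture("wrist"); p=p[:,:,::-1]; cv2.imwrite(f"pics/{tag}.png",p); P=cloud(m,d)
H,S,V=cv2.split(cv2.cvtColor(p.copy(),cv2.COLOR_BGR2HSV)); Z=P[...,2]
mk=((H>3)&(H<22)&(S>120)&(abs(Z-.105)<.01)).astype(np.uint8)*255
c=max(cv2.findContours(mk,cv2.RETR_EXTERNAL,cv2.CHAIN_APPROX_NONE)[0],key=cv2.contourArea)[:,0]
print("rim z",np.nanmedian(Z[mk>0]).round(4),rect(onplane(m,c,.105)[:,:2]),len(c))
E
python3 jar.py wj5; python3 -c "
from h import *
delta([.496,-.396,.2],34)"
```

```text
time: 10.78
ee_pos: [0.4614, -0.0148, 0.0618]
ee_rot: [[0.993, 0.117, -0.0], [0.117, -0.993, 0.0], [-0.0, -0.0, -1.0]]
force: [0.2, 0.3, 0.1]
grip_width: 0.0856
time: 11.65
ee_pos: [0.4609, -0.0148, 0.2115]
ee_rot: [[0.993, 0.117, -0.001], [0.117, -0.993, -0.0], [-0.001, 0.0, -1.0]]
force: [-0.3, -0.3, -0.2]
grip_width: 0.0853
rim z 0.1019 (array([461.2, -14.7]), array([58.7, 60.2]), 6.8) 498
shift [-0.91 38.27  1.07] turn [ -0.04   0.11 -27.3 ] t 11.7
```

View pics/wj5.png

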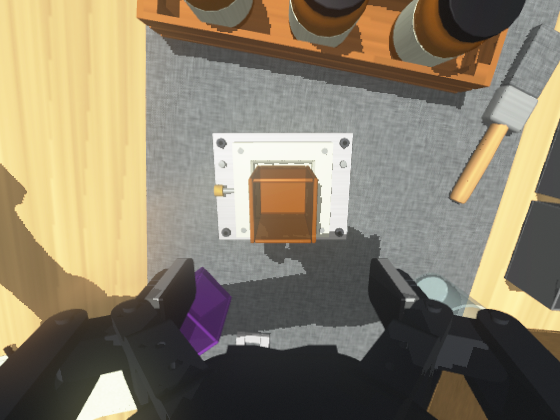

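The jar stands in the pocket: rim centre (461.2, -14.7), 6.8°, about (283,205) in the picture. On to the collar.

```bash
python3 -m pendant '[[0,6,1,0,0,-7,1],[0,12,1,0,0,-14,1],[0,18,1,0,0,-21,1],[-0.9,24,1,0,0,-27.3,1],[-0.9,30,1,0,0,-27.3,1],[-0.9,36,1,0,0,-27.3,1],[-0.9,38.3,1,0,0,-27.3,1],[-0.9,38.3,1,0,0,-27.3,1],[-0.9,38.3,1,0,0,-27.3,1],[-0.9,38.3,1,0,0,-27.3,1]]'
cat > col.py <<'E'
from h import *
import sys
tag=sys.argv[1]; zp=float(sys.argv[2]); mode=sys.argv[3] if len(sys.argv)>3 else ''
m=ctrl.camera_model("wrist"); s=ctrl.observe(); p,d=ctrl.capture("wrist"); p=p[:,:,::-1].copy(); cv2.imwrite(f"pics/{tag}.png",p); P=cloud(m,d)
H,S,V=cv2.split(cv2.cvtColor(p,cv2.COLOR_BGR2HSV)); Z=P[...,2]
g=P[...,:2]-s['ee_pos'][:2]; near=(np.hypot(g[...,0],g[...,1])<.09)
mk=((S<45)&(V>150)&near&(abs(Z-zp)<.012)).astype(np.uint8)*255
cs=sorted(cv2.findContours(mk,cv2.RETR_EXTERNAL,cv2.CHAIN_APPROX_NONE)[0],key=cv2.contourArea)[::-1]
for c in cs[:2]: print(rect(onplane(m,c[:,0],zp)[:,:2]),len(c),c[:,0].mean(0).round())
E
python3 col.py wc1 .014; python3 -c "
from h import *
delta([.496,-.396,.1],34)"
```

```text
time: 12.95
ee_pos: [0.4978, -0.3935, 0.2015]
ee_rot: [[0.827, 0.562, -0.0], [0.562, -0.827, 0.001], [0.0, -0.001, -1.0]]
force: [-1.0, 0.6, -1.0]
grip_width: 0.0852
(array([ 494.9, -394.6]), array([65.5, 65.2]), 34.2) 216 [281. 189.]
(array([ 447.9, -325.5]), array([0., 0.]), 0.0) 1 [279. 114.]
shift [-0.27  0.08 10.17] turn [-0.05 -0.02  0.19] t 13.0
```

View pics/wc1.png

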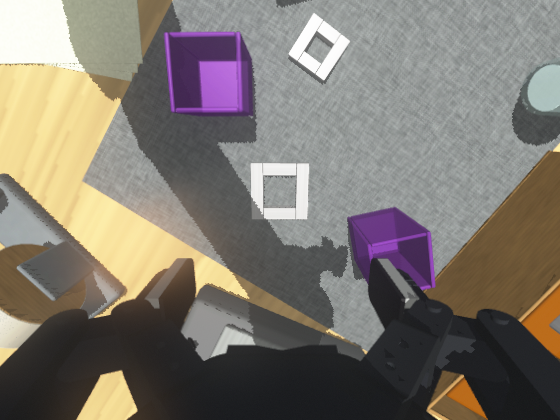

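Collar at (281,189) in the picture, measured (494.9, -394.6), 34.2°. The purple jar at (390,240) stays clear of the finger. Descend.

```bash
python3 -m pendant '[[-0.3,0,2,0,0,0,1],[-0.3,0,6,0,0,0,1],[-0.3,0,10,0,0,0,1],[-0.3,0,12.5,0,0,0,1],[-0.3,0,14,0,0,0,1],[-0.3,0,14,0,0,0,1],[-0.3,0,14,0,0,0,1]]'
python3 col.py wc2 .014; python3 -c "
from h import *
delta([.495,-.395,.02],34.2)"
```

```text
time: 13.88
ee_pos: [0.4956, -0.3984, 0.0629]
ee_rot: [[0.829, 0.559, 0.002], [0.559, -0.829, -0.001], [0.001, 0.002, -1.0]]
force: [-0.0, 0.2, 0.2]
grip_width: 0.0851
(array([ 494. , -393.1]), array([65.4, 62.1]), 34.0) 353 [286. 219.]
(array([ 446.3, -325.4]), array([0., 0.]), 0.0) 1 [282.  97.]
shift [ 0.13 -0.36  4.33] turn [ 0.16 -0.06 -0.2 ] t 13.93
```

View pics/wc2.png

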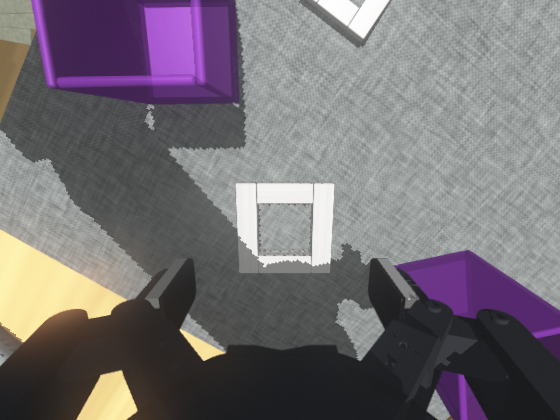

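Part of the collar lies in shadow; its corners are at (236,183), (333,183), (239,273) and (331,273). I'll cast those directly.

```bash
python3 - <<'E'
from h import *
m=ctrl.camera_model("wrist"); s=ctrl.observe()
w=onplane(m,[(236,183),(333,183),(331,273),(239,273)],.014); print(rect(w[:,:2]),(w.mean(0)*1000).round(1)); t=((w-s['ee_pos'])@s['ee_rot']*1000); print(t.round(1).tolist(),t.mean(0).round(1))
E
```

```text
(array([ 496.6, -395.7]), array([66.3, 65.7]), 34.0) [ 496.3 -395.8   14. ]
[[-30.3, -35.0, 49.2], [33.6, -35.0, 49.2], [35.4, 30.7, 49.4], [-30.9, 30.7, 49.3]] [ 1.9 -2.2 49.3]
```

```bash
python3 -m pendant '[[0.2,-0.28,1,0.1,0,-0.2,1],[0.2,-0.28,3,0.1,0,-0.2,1],[0.2,-0.28,5,0.1,0,-0.2,1],[0.2,-0.28,5,0.1,0,-0.2,1],[0.2,-0.28,5,0.1,0,-0.2,1]]'
python3 -c "
from h import *
delta([.4959,-.3955,-.002],34.1)"
```

```text
time: 14.55
ee_pos: [0.4947, -0.3944, 0.0113]
ee_rot: [[0.827, 0.562, -0.001], [0.562, -0.827, 0.002], [-0.0, -0.002, -1.0]]
force: [0.5, 0.7, -0.1]
grip_width: 0.0856
shift [0.04 0.16 1.33] turn [-0.14  0.01  0.1 ] t 14.55
```

```bash
python3 -m pendant '[[0,0.1,0.5,-0.1,0,0.1,1],[0,0.1,1.1,-0.1,0,0.1,1],[0,0.1,1.3,-0.1,0,0.1,1],[0,0.1,1.3,-0.1,0,0.1,1]]'
python3 - <<'E'
from h import *
delta([.4959,-.3955,-.002],34.1)
p,d=ctrl.capture("wrist"); cv2.imwrite("pics/wc3.png",p[:,:,::-1])
m=ctrl.camera_model("wrist")
E
```

```text
time: 15.05
ee_pos: [0.4951, -0.3952, -0.0015]
ee_rot: [[0.828, 0.561, -0.0], [0.561, -0.828, 0.0], [-0.0, -0.0, -1.0]]
force: [-0.2, 0.2, -0.6]
grip_width: 0.0855
shift [0.04 0.07 0.05] turn [-0.03  0.01 -0.  ] t 15.05
```

View pics/wc3.png

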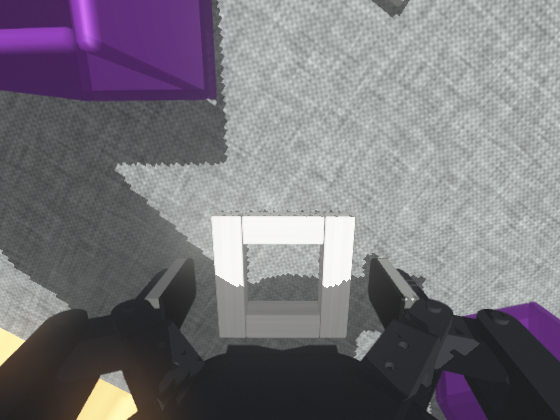

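```bash
python3 - <<'E'
from h import *
m=ctrl.camera_model("wrist"); s=ctrl.observe()
w=onplane(m,[(211,215),(354,215),(349,338),(219,338)],.014); t=((w-s['ee_pos'])@s['ee_rot']*1000); print(t.round(1).tolist(),t.mean(0).round(1),rect(w[:,:2]))
E
```

```text
[[-32.0, -32.4, -15.2], [32.4, -32.4, -15.2], [34.4, 33.5, -15.3], [-32.3, 33.6, -15.3]] [  0.6   0.6 -15.2] (array([ 496.5, -395.1]), array([66.8, 66. ]), 34.2)
```

Within 0.6 mm of centre and square. The clear gaps are about 8 mm on each side, so I'll close gently.

```bash
python3 -m pendant '[[0.05,0.05,0,0,0,0,0.85],[0.05,0.05,0,0,0,0,0.72],[0.05,0.05,0,0,0,0,0.65],[0.05,0.05,0,0,0,0,0.6],[0.05,0.05,0,0,0,0,0.6],[0.05,0.05,0,0,0,0,0.6]]' 40
python3 - <<'E'
from h import *
p,d=ctrl.capture("wrist"); cv2.imwrite("pics/wc4.png",p[:,:,::-1]); print(ctrl.observe()['moment'])
E
```

```text
time: 15.85
ee_pos: [0.4967, -0.3957, -0.0007]
ee_rot: [[0.828, 0.561, 0.001], [0.561, -0.828, -0.001], [0.001, 0.001, -1.0]]
force: [0.0, 1.2, 4.6]
grip_width: 0.0647
[-0.00042083 -0.06688197 -0.00829427]
```

View pics/wc4.png

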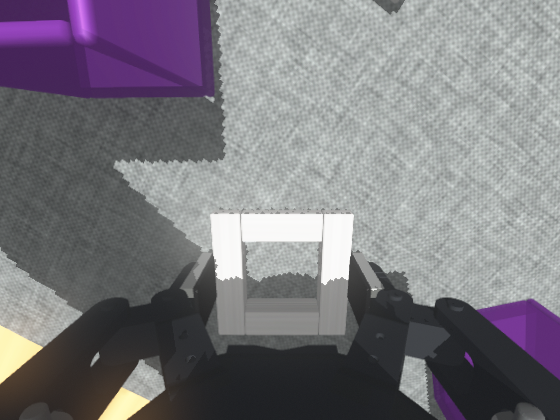

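The collar is between the pads, width 64.7 mm. Lift it.

```bash
python3 -m pendant '[[0,0,-0.3,0,0,0,0.6],[0,0,-1,0,0,0,0.6],[0,0,-3,0,0,0,0.6],[0,0,-7,0,0,0,0.6],[0,0,-12,0,0,0,0.6],[0,0,-17,0,0,0,0.6],[0,0,-20,0,0,0,0.6],[0,0,-20,0,0,0,0.6],[0,0,-20,0,0,0,0.6]]'
python3 - <<'E'
from h import *
delta([.4612,-.0148,.2],6.8)
p,d=ctrl.capture("wrist"); cv2.imwrite("pics/wc5.png",p[:,:,::-1])
E
```

```text
time: 17.02
ee_pos: [0.4953, -0.395, 0.1983]
ee_rot: [[0.828, 0.561, -0.001], [0.561, -0.828, 0.001], [-0.001, -0.001, -1.0]]
force: [0.6, -0.3, -1.5]
grip_width: 0.0646
shift [ 18.49 -33.39  -0.14] turn [-0.05  0.05 27.3 ] t 17.02
```

View pics/wc5.png

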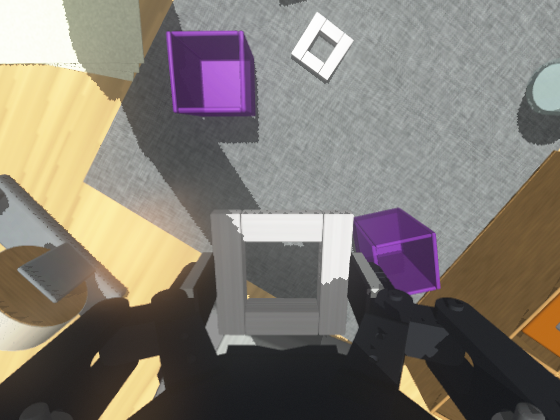

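The collar is held level, with the same image corners (211,213) to (346,334). Carry it to the jar.

```bash
python3 - <<'E'
from h import *
m=ctrl.camera_model("wrist"); s=ctrl.observe()
w=onplane(m,[(211,213),(353,213),(346.5,334.5),(218,334.5)],s['ee_pos'][2]+.0147); t=((w-s['ee_pos'])@s['ee_rot']*1000); print(t.round(1).tolist(),t.mean(0).round(1))
E
python3 -m pendant '[[3,-5,0,0,0,4,0.6],[6,-10,0,0,0,8,0.6],[9,-15,0,0,0,12,0.6],[12,-20,0,0,0,18,0.6],[15,-25.5,0,0,0,23,0.6],[17.5,-30.5,0,0,0,27.3,0.6],[18.5,-33.4,0,0,0,27.3,0.6],[18.5,-33.4,0,0,0,27.3,0.6],[18.5,-33.4,0,0,0,27.3,0.6],[18.5,-33.4,0,0,0,27.3,0.6]]'
python3 - <<'E'
from h import *
delta([.4612,-.0148,.14],6.8)
p,d=ctrl.capture("wrist"); cv2.imwrite("pics/wc6.png",p[:,:,::-1])
E
```

```text
[[-32.1, -33.1, -14.6], [32.0, -33.2, -14.6], [33.2, 31.7, -14.8], [-32.8, 31.9, -14.8]] [  0.1  -0.7 -14.7]
time: 18.32
ee_pos: [0.4619, -0.0169, 0.1982]
ee_rot: [[0.993, 0.115, -0.001], [0.115, -0.993, -0.0], [-0.001, -0.0, -1.0]]
force: [0.9, -0.6, -0.1]
grip_width: 0.0645
shift [-0.04 -0.22  5.82] turn [-0.01  0.06 -0.19] t 18.32
```

View pics/wc6.png

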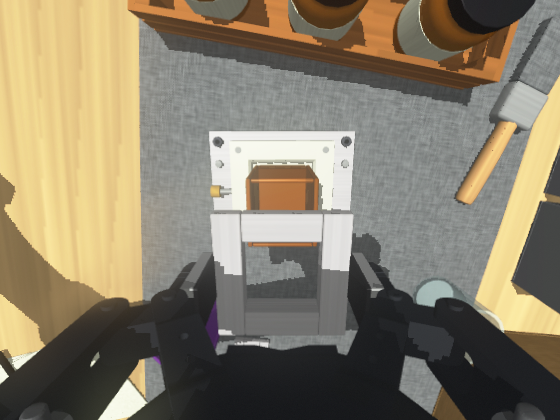

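```bash
python3 -m pendant '[[-0.05,-0.15,1,0,0,-0.2,0.6],[-0.05,-0.15,4,0,0,-0.2,0.6],[-0.05,-0.15,7,0,0,-0.2,0.6],[-0.05,-0.15,8.3,0,0,-0.2,0.6],[-0.05,-0.15,8.3,0,0,-0.2,0.6],[-0.05,-0.15,8.3,0,0,-0.2,0.6]]'
python3 - <<'E'
from h import *
delta([.4612,-.0154,.098],6.8)
p,d=ctrl.capture("wrist"); p=p[:,:,::-1]; cv2.imwrite("pics/wc7.png",cv2.resize(p[140:360,160:400],(654,600),interpolation=cv2.INTER_CUBIC))
E
```

```text
time: 19.12
ee_pos: [0.4623, -0.0137, 0.1167]
ee_rot: [[0.993, 0.122, 0.002], [0.122, -0.993, 0.0], [0.002, 0.0, -1.0]]
force: [-0.2, 0.7, -1.2]
grip_width: 0.065
shift [-0.14  0.16  1.87] turn [ 0.01 -0.11  0.19] t 19.12
```

View pics/wc7.png

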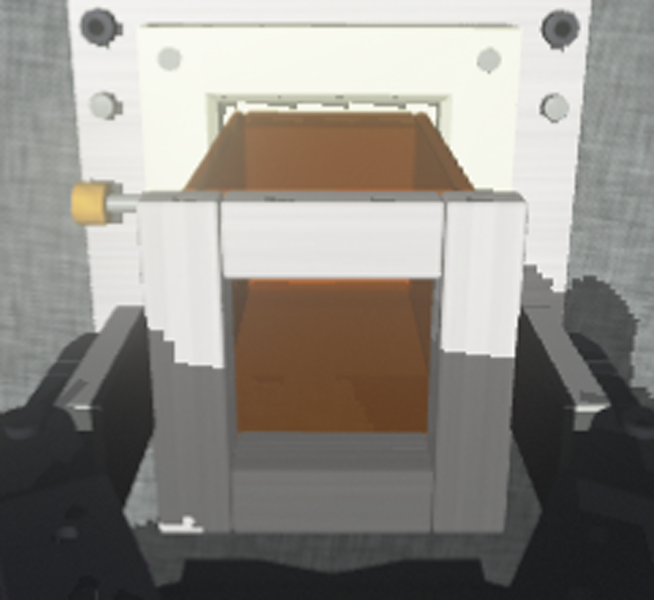

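The jar walls at crop x≈190 and 470 sit symmetrically about the collar (140 to 525). Small correction, then lower in steps while watching the force.

```bash
python3 -m pendant '[[-0.1,0.15,0.2,0,-0.1,0.2,0.6],[-0.1,0.15,0.6,0,-0.1,0.2,0.6],[-0.1,0.15,1,0,-0.1,0.2,0.6],[-0.1,0.15,1,0,-0.1,0.2,0.6],[-0.1,0.15,1,0,-0.1,0.2,0.6]]'
python3 - <<'E'
from h import *
delta([.4612,-.0154,.098],6.8)
p,d=ctrl.capture("wrist"); p=p[:,:,::-1]; cv2.imwrite("pics/wc8.png",cv2.resize(p[140:360,160:400],(654,600),interpolation=cv2.INTER_CUBIC))
p,d=ctrl.capture("scene"); p=p[:,:,::-1]; cv2.imwrite("pics/sc8.png",cv2.resize(p[80:260,200:400],(666,600),interpolation=cv2.INTER_CUBIC))
E
```

```text
time: 19.8
ee_pos: [0.4605, -0.0152, 0.1057]
ee_rot: [[0.993, 0.118, -0.002], [0.118, -0.993, -0.0], [-0.002, -0.0, -1.0]]
force: [0.1, -0.1, -0.4]
grip_width: 0.0645
shift [0.07 0.03 0.77] turn [-0.01  0.11  0.  ] t 19.8
```

View pics/wc8.png

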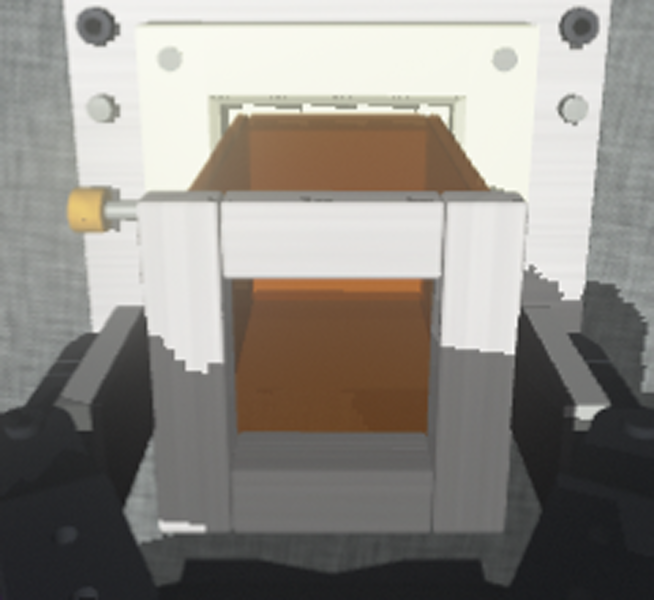

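View pics/sc8.png

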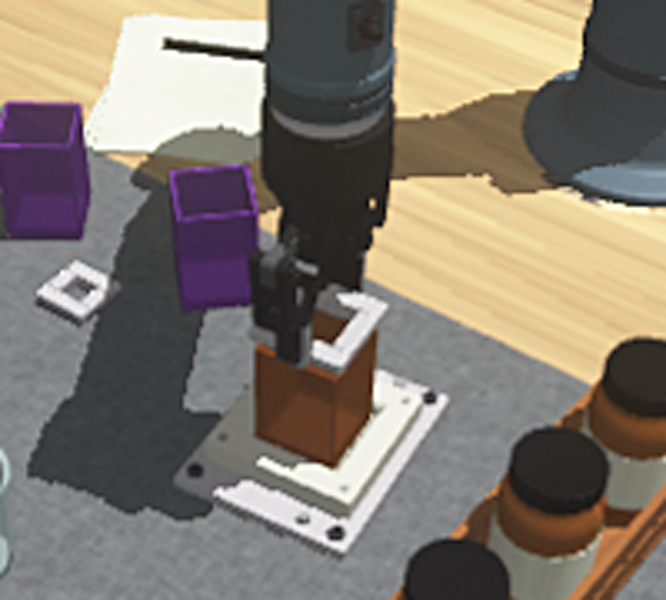

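The collar is slightly left of the jar's middle (332 against 340 px, about 1 mm), so I'll shift it +1 mm and lower.

```bash
python3 -m pendant '[[0.1,0.03,0,0,0.1,0,0.6],[0.1,0.03,0.2,0,0.1,0,0.6],[0.1,0.03,0.4,0,0.1,0,0.6],[0.1,0.03,0.5,0,0.1,0,0.6],[0.1,0.03,0.5,0,0.1,0,0.6]]'; python3 -m pendant '[[0,0,0.1,0,0,0,0.6],[0,0,0.15,0,0,0,0.6],[0,0,0.15,0,0,0,0.6]]'
```

```text
time: 20.52
ee_pos: [0.4614, -0.0154, 0.1006]
ee_rot: [[0.993, 0.118, -0.0], [0.118, -0.993, 0.0], [-0.0, -0.0, -1.0]]
force: [0.2, -0.2, -1.0]
grip_width: 0.0648
time: 20.9
ee_pos: [0.4615, -0.0155, 0.0992]
ee_rot: [[0.993, 0.118, -0.0], [0.118, -0.993, 0.0], [-0.0, -0.0, -1.0]]
force: [-0.3, -0.3, -1.4]
grip_width: 0.0645
```

```bash
python3 -m pendant '[[0,0,0.05,0,0,0,0.6],[0,0,0.08,0,0,0,0.6],[0,0,0.08,0,0,0,0.6]]';  python3 -m pendant '[[0,0,0.04,0,0,0,0.6],[0,0,0.06,0,0,0,0.6],[0,0,0.06,0,0,0,0.6]]'
```

```text
time: 21.28
ee_pos: [0.4615, -0.0155, 0.0985]
ee_rot: [[0.993, 0.118, -0.0], [0.118, -0.993, 0.0], [-0.0, -0.0, -1.0]]
force: [-0.1, 1.6, -0.6]
grip_width: 0.0645
time: 21.65
ee_pos: [0.4616, -0.0155, 0.0983]
ee_rot: [[0.993, 0.118, -0.0], [0.118, -0.993, -0.0], [-0.0, 0.0, -1.0]]
force: [-1.8, 0.0, 5.3]
grip_width: 0.065
```

Contact came at 5.3 N and at the predicted height of 0.0983. Release and lift.

```bash
python3 -m pendant '[[0,0,0,0,0,0,0.76],[0,0,0,0,0,0,0.82],[0,0,0,0,0,0,1],[0,0,0,0,0,0,1],[0,0,0,0,0,0,1],[0,0,0,0,0,0,1],[0,0,0,0,0,0,1]]'; python3 -m pendant '[[0,0,-0.5,0,0,0,1],[0,0,-2,0,0,0,1],[0,0,-5,0,0,0,1],[0,0,-9,0,0,0,1],[0,0,-12,0,0,0,1],[0,0,-12,0,0,0,1],[0,0,-12,0,0,0,1]]'
python3 col.py wd1 .113; python3 jar.py wd1b; python3 -c "
from h import *
print(ctrl.observe()['q'].round())
delta([.469,.325,.2],1.6)"
```

```text
time: 22.52
ee_pos: [0.4615, -0.0155, 0.0979]
ee_rot: [[0.993, 0.118, 0.0], [0.118, -0.993, 0.0], [0.0, -0.0, -1.0]]
force: [0.9, -0.2, 0.7]
grip_width: 0.0853
time: 23.4
ee_pos: [0.4611, -0.0155, 0.2179]
ee_rot: [[0.993, 0.118, -0.0], [0.118, -0.993, -0.0], [-0.0, 0.0, -1.0]]
force: [-0.3, -0.1, -0.3]
grip_width: 0.0851
(array([460.7, -14.8]), array([65.5, 66.1]), 6.8) 292 [282. 208.]
(array([434.6, -51.3]), array([2.7, 0. ]), 6.9) 6 [248. 245.]
rim z 0.0973 (array([571. , 142.1]), array([19.4, 52.4]), 61.7) 184
[ 26.   4. -30. 116.   2.  61.   2.]
shift [  4.89 -33.71   1.69] turn [-0.02  0.14  5.2 ] t 23.5
```

View pics/wd1.png

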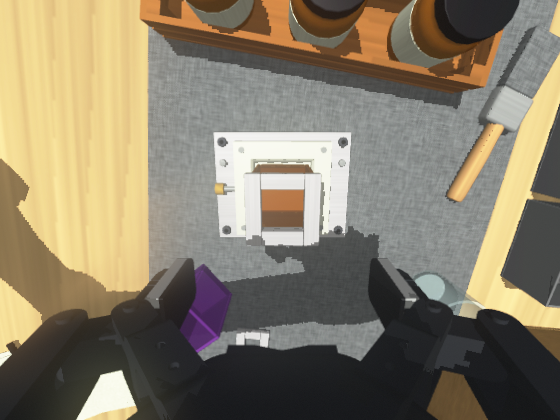

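The collar sits at (460.7, -14.8), 6.8°, 0.5 mm from the jar centre, at (282,208) in the picture. On to the lid, going over the bottles at about 0.24 m.

```bash
python3 -m pendant '[[0,-1,-3,0,0,0,1],[1,-6,-3,0,0,1,1],[2,-12,-3,0,0,2,1],[3,-18,-3,0,0,3,1],[4,-24,-3,0,0,4,1],[4.9,-30,-2,0,0,5.2,1],[4.9,-33.7,0,0,0,5.2,1],[4.9,-33.7,1.7,0,0,5.2,1],[4.9,-33.7,1.7,0,0,5.2,1],[4.9,-33.7,1.7,0,0,5.2,1]]'
cat > lid.py <<'E'
from h import *
import sys
tag=sys.argv[1]; z0=float(sys.argv[2])  # z of lid underside (plug)
m=ctrl.camera_model("wrist"); s=ctrl.observe(); p,d=ctrl.capture("wrist"); p=p[:,:,::-1].copy(); cv2.imwrite(f"pics/{tag}.png",p); P=cloud(m,d)
H,S,V=cv2.split(cv2.cvtColor(p,cv2.COLOR_BGR2HSV)); Z=P[...,2]-z0
g=P[...,:2]-s['ee_pos'][:2]; near=(np.hypot(g[...,0],g[...,1])<.075)
for n,mk,zp in [("plate",(H>3)&(H<22)&(S>120)&(Z<.025),.011),("knob",(S<45)&(V>120)&(Z>.028),.041)]:
    mk=(mk&near).astype(np.uint8)*255
    c=max(cv2.findContours(mk,cv2.RETR_EXTERNAL,cv2.CHAIN_APPROX_NONE)[0],key=cv2.contourArea)[:,0]
    print(n,rect(onplane(m,c,zp+z0)[:,:2]),len(c),c.mean(0).round())
E
python3 lid.py wl1 0; python3 -c "
from h import *
delta([.469,.325,.1],1.6)"
```

```text
time: 24.75
ee_pos: [0.4712, 0.3229, 0.2006]
ee_rot: [[1.0, 0.025, -0.0], [0.025, -1.0, -0.001], [-0.0, 0.001, -1.0]]
force: [-0.0, 0.1, 0.3]
grip_width: 0.0854
plate (array([468.5, 326.3]), array([65.3, 64.1]), 1.5) 218 [280. 186.]
knob (array([468. , 327.7]), array([22.2, 24.6]), 1.5) 84 [280. 192.]
shift [-0.25 -0.19 10.12] turn [ 0.04 -0.05 -0.18] t 24.8
```

View pics/wl1.png

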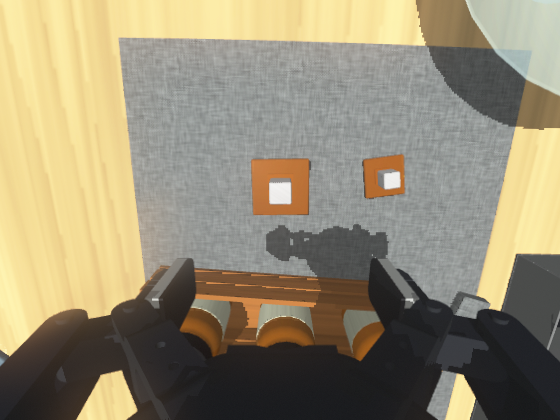

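Large lid at (280,186), measured (468.5, 326.3), 1.5°. The small lid is at (384,176), clear of the fingers. Descend part-way and re-measure.

```bash
python3 -m pendant '[[-0.3,-0.3,1,0,0,-0.1,1],[-0.3,-0.3,5,0,0,-0.1,1],[-0.3,-0.3,9,0,0,-0.1,1],[-0.3,-0.3,12.5,0,0,-0.1,1],[-0.3,-0.3,13,0,0,-0.1,1],[-0.3,-0.3,13,0,0,-0.1,1]]'
python3 lid.py wl2 0; python3 -c "
from h import *
delta([.4685,.3262,.015],1.5)"
```

```text
time: 25.55
ee_pos: [0.4675, 0.3282, 0.0715]
ee_rot: [[1.0, 0.029, 0.001], [0.029, -1.0, 0.001], [0.001, -0.001, -1.0]]
force: [0.3, 0.2, 0.1]
grip_width: 0.0856
plate (array([468.6, 326.3]), array([64.9, 64.9]), 1.8) 337 [284. 227.]
knob (array([468.4, 328.9]), array([23. , 26.3]), 1.7) 144 [284. 242.]
shift [0.01 0.26 5.74] turn [-0.09 -0.13  0.19] t 25.6
```

View pics/wl2.png

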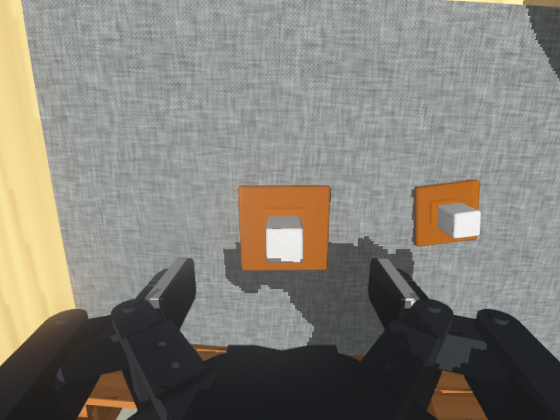

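```bash
python3 -m pendant '[[0.05,0.2,1,-0.1,-0.1,0.1,1],[0.05,0.2,3,-0.1,-0.1,0.1,1],[0.05,0.2,5,-0.1,-0.1,0.1,1],[0.05,0.2,5.5,-0.1,-0.1,0.1,1],[0.05,0.2,5.5,-0.1,-0.1,0.1,1],[0.05,0.2,5.5,-0.1,-0.1,0.1,1]]'
python3 - <<'E'
from h import *
delta([.4685,.3262,.016],1.7)
p,d=ctrl.capture("wrist"); cv2.imwrite("pics/wl3.png",p[:,:,::-1])
E
```

```text
time: 26.35
ee_pos: [0.4681, 0.3264, 0.0163]
ee_rot: [[1.0, 0.028, -0.001], [0.028, -1.0, -0.001], [-0.001, 0.001, -1.0]]
force: [0.4, -0.5, 0.8]
grip_width: 0.085
shift [0.04 0.02 0.03] turn [ 0.06  0.06 -0.09] t 26.35
```

View pics/wl3.png

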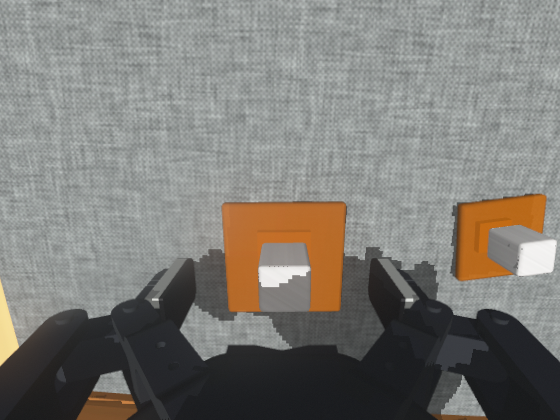

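The knob at (284,285) is centred between the fingers at (190) and (375). Close.

```bash
python3 -m pendant '[[0.03,0,0,0,0,0,0.8],[0.03,0,0,0,0,0,0.5],[0.03,0,0,0,0,0,0.35],[0.03,0,0,0,0,0,0.2],[0.03,0,0,0,0,0,0.1],[0.03,0,0,0,0,0,0.1],[0.03,0,0,0,0,0,0.1],[0.03,0,0,0,0,0,0.1]]' 70
python3 lid.py wl4 0
python3 -m pendant '[[0,0,-0.3,0,0,0,0.1],[0,0,-1,0,0,0,0.1],[0,0,-1.5,0,0,0,0.1],[0,0,-1.5,0,0,0,0.1]]'
python3 lid.py wl5 .015
```

```text
time: 27.4
ee_pos: [0.4684, 0.3262, 0.0163]
ee_rot: [[1.0, 0.028, -0.001], [0.028, -1.0, -0.001], [-0.001, 0.001, -1.0]]
force: [-0.6, 0.3, 5.8]
grip_width: 0.023
plate (array([467.4, 338.2]), array([64.7, 43.1]), 1.7) 421 [282. 233.]
knob (array([467.8, 330.2]), array([22.4, 28. ]), 1.7) 201 [281. 281.]
time: 27.95
ee_pos: [0.4684, 0.3262, 0.0314]
ee_rot: [[1.0, 0.028, -0.001], [0.028, -1.0, -0.001], [-0.001, 0.001, -1.0]]
force: [0.4, -0.4, -1.9]
grip_width: 0.0225
plate (array([467.3, 338.1]), array([64.8, 43.1]), 1.7) 421 [282. 233.]
knob (array([467.9, 330. ]), array([22.4, 28.5]), 3.0) 199 [282. 282.]
```

View pics/wl5.png

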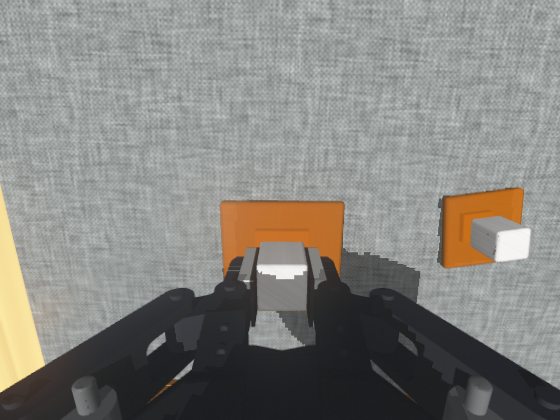

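The lid is lifted cleanly, with the plate's far edge at (221,202) to (343,202). Work out its place in the hand, raise it and carry it over.

```bash
python3 - <<'E'
from h import *
m=ctrl.camera_model("wrist"); s=ctrl.observe()
w=onplane(m,[(220.5,201),(343.5,201)],s['ee_pos'][2]-.0163+.011); t=((w-s['ee_pos'])@s['ee_rot']*1000); print(t.round(1).tolist(),"centre",t[:,0].mean().round(1),(t[:,1].mean()+33).round(1))
delta([.4609,-.0148,.2],6.8)
E
python3 -m pendant '[[0,0,-3,0,0,0,0.1],[0,0,-8,0,0,0,0.1],[0,0,-13,0,0,0,0.1],[0,0,-17.5,0,0,0,0.1],[0,0,-17.5,0,0,0,0.1],[0,0,-17.5,0,0,0,0.1]]'
python3 -c "
from h import *
delta([.4609,-.0148,.2],6.8)"
```

```text
[[-32.2, -33.5, 5.3], [31.3, -33.6, 5.2]] centre -0.4 -0.6
shift [ -1.7   34.07 -16.83] turn [ 0.08  0.08 -5.2 ] t 28.0
time: 28.75
ee_pos: [0.4678, 0.3254, 0.2049]
ee_rot: [[1.0, 0.028, -0.003], [0.028, -1.0, -0.003], [-0.003, 0.003, -1.0]]
force: [-0.4, 0.1, -2.3]
grip_width: 0.0229
shift [-1.63 33.99  0.61] turn [ 0.17  0.18 -5.2 ] t 28.75
```

```bash
python3 -m pendant '[[0,2,0,0,0,0,0.1],[0,6,0,0,0,-1,0.1],[0,10.5,0,0,0,-2,0.1],[-0.5,15,0,0,0,-3,0.1],[-0.5,19.5,0,0,0,-4,0.1],[-1,24,0,0,0,-5.2,0.1],[-1.6,28,0,0,0,-5.2,0.1],[-1.6,31.5,0,0,0,-5.2,0.1],[-1.6,34,0,0,0,-5.2,0.1],[-1.6,34,0,0,0,-5.2,0.1],[-1.6,34,0,0,0,-5.2,0.1],[-1.6,34,0,0,0,-5.2,0.1]]'
python3 - <<'E'
from h import *
delta([.4609,-.0148,.16],6.8)
for n in ["wrist","scene"]:
    p,d=ctrl.capture(n); cv2.imwrite(f"pics/{n}f1.png",p[:,:,::-1])
E
```

```text
time: 30.25
ee_pos: [0.4614, -0.0125, 0.2059]
ee_rot: [[0.993, 0.121, -0.003], [0.121, -0.993, -0.001], [-0.003, 0.001, -1.0]]
force: [-0.1, -0.5, -0.8]
grip_width: 0.0228
shift [-0.07  0.21  4.59] turn [0.04 0.17 0.15] t 30.25
```

View pics/wristf1.png

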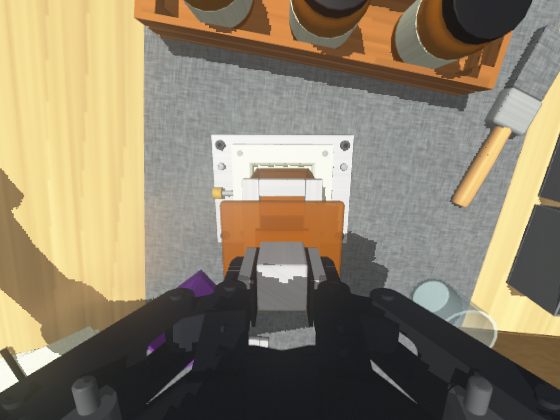

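View pics/scenef1.png

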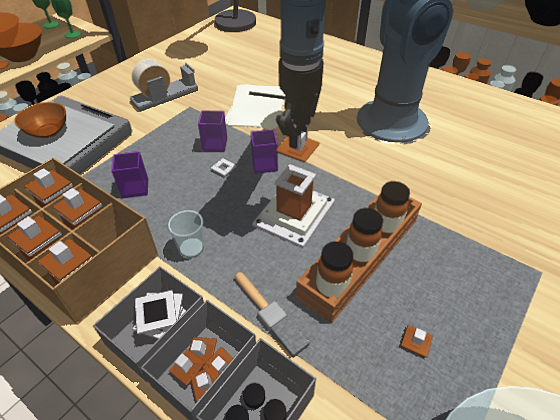

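The lid hangs square over the stack; its plate edge spans (221,202) to (344,202), and the collar edge behind it spans (244,178) to (325,178). The bottles are undisturbed. Lower to about 22 mm of air first.

```bash
python3 -m pendant '[[-0.03,0.27,1,0,0.15,0.15,0.1],[-0.03,0.27,2.5,0,0.15,0.15,0.1],[-0.03,0.27,4,0,0.15,0.15,0.1],[-0.03,0.27,5,0,0.15,0.15,0.1],[-0.03,0.27,5.2,0,0.15,0.15,0.1],[-0.03,0.27,5.2,0,0.15,0.15,0.1],[-0.03,0.27,5.2,0,0.15,0.15,0.1]]'
python3 - <<'E'
from h import *
delta([.4613,-.0154,.1395],6.8)
for n in ["wrist","scene"]:
    p,d=ctrl.capture(n); p=p[:,:,::-1]; cv2.imwrite(f"pics/{n}f2.png",p)
    r=(slice(130,330),slice(180,380)) if n=="wrist" else (slice(100,250),slice(220,370))
    cv2.imwrite(f"pics/{n}f2c.png",cv2.resize(p[r],(600,600),interpolation=cv2.INTER_CUBIC))
E
```

```text
time: 31.22
ee_pos: [0.4624, -0.0169, 0.1551]
ee_rot: [[0.993, 0.116, 0.002], [0.116, -0.993, -0.002], [0.002, 0.002, -1.0]]
force: [-0.8, -0.3, -1.6]
grip_width: 0.0229
shift [-0.1  -0.16  1.55] turn [ 0.11 -0.11 -0.15] t 31.23
```

View pics/wristf2c.png

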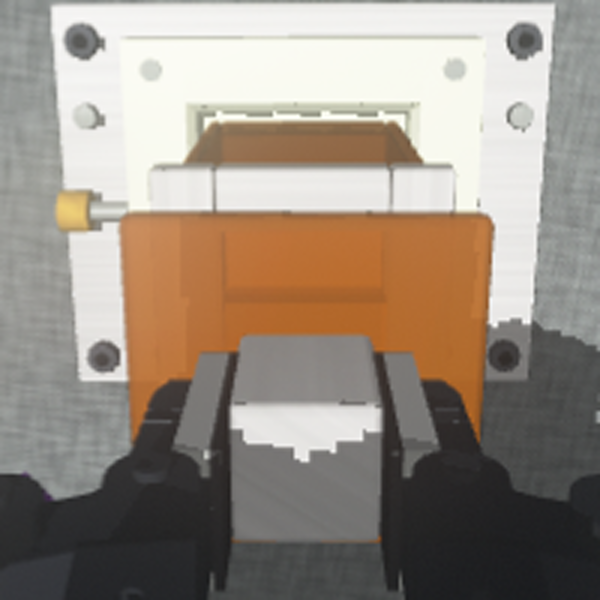

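View pics/scenef2c.png

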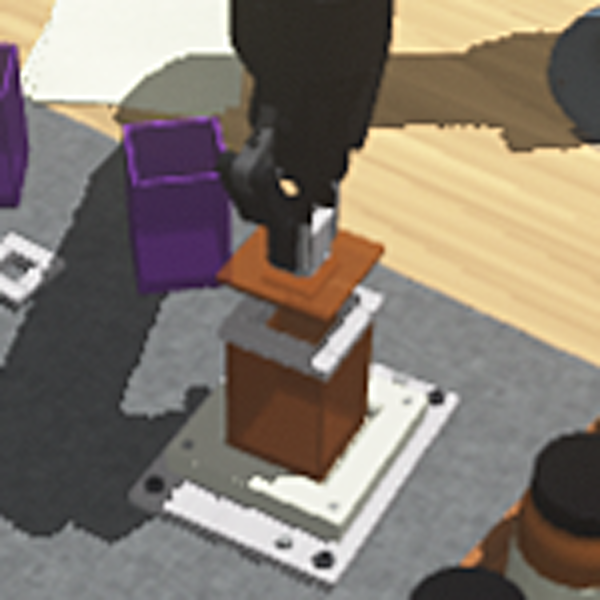

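The scene view shows the lid level above the collar with clear air between them. Next is the relative offset from the wrist crop: plate edge (120,213) to (492,213), collar edge (149,167) to (456,167).

```bash
cat > rel.py <<'E'
from h import *
import json,sys
pl,co=json.loads(sys.argv[1])
m=ctrl.camera_model("wrist"); s=ctrl.observe(); R=s['ee_rot'];t=s['ee_pos']; o=[]
for pts,z in [(pl,t[2]-.0163+.011),(co,.113)]:
    px=(np.array(pts)+.5)/3-.5+[180,130]; w=(onplane(m,px,z)-t)@R*1000
    o.append([w[:,0].mean(),w[:,1].mean()+33]); print("width",(w[1,0]-w[0,0]).round(1),"centre in tool",np.round(o[-1],1),"ang",np.degrees(np.arctan2(w[1,1]-w[0,1],w[1,0]-w[0,0])).round(2))
print("move tool by mm",np.round(np.array(o[1])-o[0],1))
E
python3 rel.py '[[[120,213],[492,213]],[[149,167],[456,167]]]'
```

```text
width 63.9 centre in tool [-0.5 -0.8] ang -0.02
width 65.0 centre in tool [-1.3 -1.7] ang -0.03
move tool by mm [-0.8 -0.9]
```

Image and pose agree: move about -1 mm in x and -1.3 mm in y. Lower to 10 mm of air.

```bash
python3 -m pendant '[[-0.1,-0.13,0,0.1,-0.1,-0.1,0.1],[-0.1,-0.13,0.5,0.1,-0.1,-0.1,0.1],[-0.1,-0.13,1,0.1,-0.1,-0.1,0.1],[-0.1,-0.13,1.3,0.1,-0.1,-0.1,0.1],[-0.1,-0.13,1.5,0.1,-0.1,-0.1,0.1],[-0.1,-0.13,1.5,0.1,-0.1,-0.1,0.1],[-0.1,-0.13,1.5,0.1,-0.1,-0.1,0.1],[-0.1,-0.13,1.5,0.1,-0.1,-0.1,0.1]]'
python3 - <<'E'
from h import *
delta([.4613,-.0154,.1395],6.8)
for n in ["wrist","scene"]:
    p,d=ctrl.capture(n); p=p[:,:,::-1]; cv2.imwrite(f"pics/{n}f3.png",p)
    r=(slice(130,330),slice(180,380)) if n=="wrist" else (slice(100,250),slice(220,370))
    cv2.imwrite(f"pics/{n}f3c.png",cv2.resize(p[r],(600,600),interpolation=cv2.INTER_CUBIC))
E
```

```text
time: 32.33
ee_pos: [0.4609, -0.0158, 0.1397]
ee_rot: [[0.993, 0.117, -0.001], [0.117, -0.993, 0.0], [-0.001, -0.0, -1.0]]
force: [-0.4, -0.0, -1.3]
grip_width: 0.0228
shift [ 0.05 -0.03  0.02] turn [-0.    0.03 -0.05] t 32.33
```

View pics/wristf3c.png

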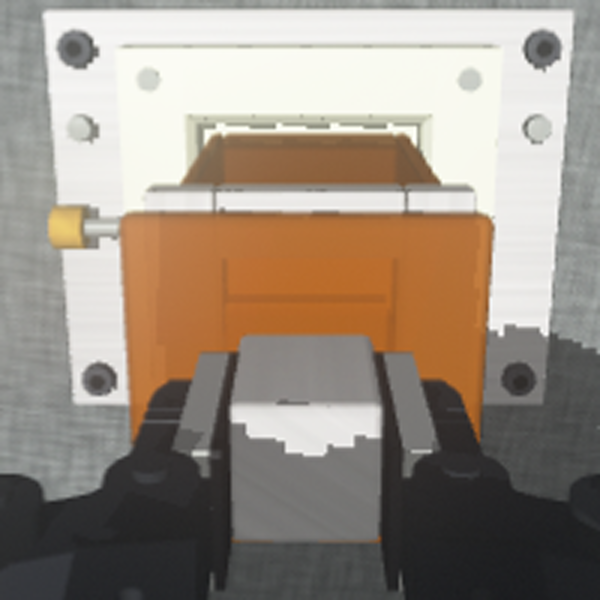

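View pics/scenef3c.png

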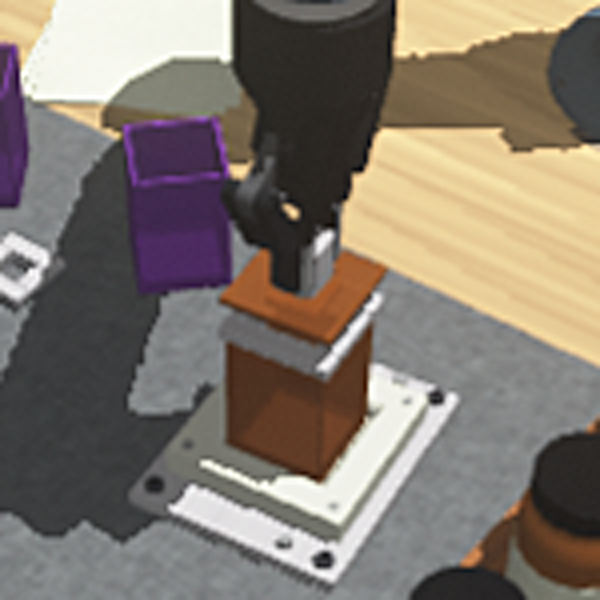

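```bash
python3 rel.py '[[[120,213],[493,213]],[[144.5,187],[475.5,187]]]'
python3 -m pendant '[[0,0,0,0,0,0,0.1],[0,0,0,0,0,0,0.1],[0,0,0,0,0,0,0.1],[0,0,0,0,0,0,0.1]]'
python3 - <<'E'
from h import *
s=ctrl.observe(); print("qd",s['joint_velocities'].round(2))
m=ctrl.camera_model("scene"); p,d=ctrl.capture("scene"); P=cloud(m,d)
H,S,V=cv2.split(cv2.cvtColor(p,cv2.COLOR_RGB2HSV)); Z=P[...,2]
near=(np.hypot(P[...,0]-.461,P[...,1]+.015)<.06)
for n,mk in [("lid plate top, want ~.134",(H<22)&(S>120)&near&(Z>.125)),("collar top, want ~.113",(S<45)&(V>190)&near&(Z>.09)&(Z<.125))]:
    q=P[mk]; A=np.c_[q[:,:2]-q[:,:2].mean(0),np.ones(len(q))]; r=np.linalg.lstsq(A,q[:,2],rcond=None)[0]
    print(n,mk.sum(),"median z",np.median(q[:,2]).round(4),"slopes",r[:2].round(3))
E
```

```text
width 64.1 centre in tool [-0.5 -0.7] ang -0.06
width 64.6 centre in tool [ 0.2 -0.7] ang -0.06
move tool by mm [0.7 0.1]
time: 32.92
ee_pos: [0.4607, -0.0157, 0.1395]
ee_rot: [[0.993, 0.118, -0.001], [0.118, -0.993, 0.0], [-0.001, -0.0, -1.0]]
force: [1.0, 0.6, -1.6]
grip_width: 0.0228
qd [ 0.01 -0.03 -0.12  0.06  0.1  -0.    0.06]
lid plate top, want ~.134 455 median z 0.1348 slopes [ 0.006 -0.018]
collar top, want ~.113 48 median z 0.1133 slopes [ 0.017 -0.001]
```

Lid and collar heights from the scene depth give about 10.5 mm of air. Centring is within about 0.7 mm, the lid is level and the arm is still. Handing in.

```bash
python3 -c "
from plant import ctrl
print(ctrl.close_job())"
```

```text
the job is handed in; nothing more can be done
None
```

I set the amber jar down in the nest's pocket and the large collar on its rim, and let go of both. The large lid was then carried over the bottles and is held still above the collar. I handed the job in at about 33 s.

What the last checks showed:
- **Jar:** I felt it touch the pocket floor before letting go. Its rim centre measured (461.2, -14.7) mm at 6.8°, against the nest at about (461.3, -15.4) mm and 6.7°.
- **Collar:** the flange met the rim at the expected height. It measured about 0.5 mm off the jar's centre and square to it.
- **Lid:** about 10.5 mm of air under the plug by scene depth, about 0.7 mm off the collar's centre, and square within 0.1°. The fitted slopes of the lid plate and the collar top were at most 0.018 rad, and joint speeds were about zero.
- **Everything else:** there was no sign of contact with the bottles, the small parts, the tumbler or the brush. I did not measure their positions again at the end.

Two readings did not hold up:
- **Jar rim after placing the collar:** the check gave nonsense because it picked up a different object, so I used the measurement from before the collar went on.
- **Lid knob in the wrist camera:** readings of the knob were a few mm off because its side face was included, so I used the lid plate's edges instead.

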